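# Change over a batch of valves in a leak-test fixture

## Robot

A 6-joint arm with a two-finger parallel gripper is mounted at the origin on the work surface. World frame = base frame: x ahead of the robot, y to its left, z up, the work surface at z = 0. Lengths are in mm, angles in degrees, forces in N, time in s.
With the tool pointing down it reaches from about 300 to 850 mm from the base axis. Payload 4.2 kg.
Tool frame: the origin (TCP) lies at the very end of the fingers, on their centre line; the grasp point (between the pads) lies 19 mm behind it; z points along the fingers, y is the line along which they close (so a half turn about z gives the same grasp; the last joint's range is limited). The gripper opens to 91 mm and grips with 3 to 60 N. Pads are 32 mm wide; open, the fingers measure 118 mm over their backs; the gripper's body (76 mm by 178 mm) begins 60 mm behind the grasp point.
Start: joints at [-65.833, 18.312, 89.639, -0, 72.044, -1.146], TCP at [245.856, -519.806, 213.976] pointing down, gripper open.
Joint ranges: [-177.97, 177.97], [-48.28, 115.42], [12.27, 149.76], [-77.06, 257.06], [2.81, 150.46], [-146.56, 146.56]. Speed limits (degrees/s): [147.25, 147.25, 180, 180, 180, 180].

## Interface

Orientations are given as [roll, pitch, yaw] about the fixed x, y, z axes, in that order (R = Rz(yaw) Ry(pitch) Rx(roll)).
In Python, from workcell import env, grab_frame gives the robot as it stands. The module is installed in compiled form; this text tells all that it offers.
- The arm moves only by the tool move_arm, never from a script. Its argument "plan" is a list of rows, each an object of numbers: "tx", "ty", "tz": the shift along the tool's x, y, z in cm; "wx", "wy", "wz": the turn, a rotation vector about the tool's x, y, z in rad. In form: [{"tx": .., "ty": .., "tz": .., "wx": .., "wy": .., "wz": ..}, ...]. A call has 1 to 12 rows; each row shifts and turns the commanded pose from where the row before left it, along the tool's axes as they then stand; what a row does not reach is not made up. A row lasts 1/12 s, in which the tool goes at most 41.7 mm and 7.16 degrees, less where a joint would pass 70% of its speed; a pose out of reach is approached as far as the arm can. A call is refused whole if a number of a shift passes 4.17 or a number of a turn 0.125, either way. A call with a gripper value outside its range is refused whole. "gripper" is the finger opening in cm, from 0 to 9.12, set as the call begins (left out, the last holds). The fingers move at their own pace and stop on an object; "force" is the grip in N (left out, the last holds). Time passes only in rows, so rows that do not move let the fingers close. It gives the time, the measured TCP pose, the force, the opening and the grip force at its end, in the units of the state.
- env.state(): the state, without advancing time (a new reading comes with each control period).
- grab_frame(name): name is "side" or "top" or "wrist"; returns a dict with "color" (400x640x3 uint8, red, green, blue), "vfov" (degrees; the focal length in pixels is half the picture's height over the tangent of half this angle, whatever the lens; pixels are square), "cx", "cy" (the principal point, pixels), "k1" (the pictures are not rectified: a ray, as slopes to the right and down, at radius r is drawn at 1 + k1 r^2 times it, then the intrinsics apply), "view" (4x4, takes a point from world to camera coordinates). Camera axes: x right, y up, looking along -z (the intrinsics and any distortion apply to the point x, -y, -z); pixel columns grow to the right and rows downward; lengths in mm; the calibration is good to about 2 mm. A picture is of the moment at which its call begins. There is no depth.
- env.job_done(): hands the job in; it is judged then, once.
The state is a dict: "time_s": time; "qpos": joint angles; "qvel": joint speeds; "effort": joint torques, N m; "ee_pos": TCP position; "ee_rot": TCP orientation; "force": force on the tool from outside, world axes, zero at the start; "torque": the same for the moment, N m; "gripper_width": finger opening in mm; "gripper_force": force on a finger pad.
Only numpy, scipy, OpenCV 4.12 (cv2) and the standard library are available. Lean on these libraries where they do the work, as an engineer would, in place of code of your own. Each camera call takes 0.05 s, during which the arm holds its last target. There are 200 camera calls.

## Task

Change the batch in the leak-test fixture: swing the clamp lever up to about upright, draw each tested valve out along its slot and stand it in the parts tray that has no valves, then slide every new valve from the other tray under the guard deck, stem in a slot and ports in line with it, fully home against the back stop, one to a slot. When all are in, swing the clamp lever fully down again so that its bar holds the batch, and leave the other things on the bench, including the gauge in the tray, where they are.

Things in the scene. Friction and masses are not known exactly. Their poses are not given: they have to be found in the camera images.
- fixture: Leak-test fixture, fixed. Origin on the bench; x = the way valves slide in. Floor plate 8 mm thick, x -140 to 95, y +-150 mm. Over it a guard deck, underside 68, top 74 mm up, x -65 to 75, with 3 slots 24 mm wide along x at y -90, 0, 90, open at the front: body under it, stem in the slot, handle above. Front legs at y +-131. Back stop (block's face) at x 47: valve home at x 15.
- seat0 (a point): Where the origin of a home valve lies in the right-hand slot: on the floor plate (8 mm above the bench), fixture x = +15 mm, y = -90 mm. Axes as the fixture's.
- seat1 (a point): Where the origin of a home valve lies in the middle slot: on the floor plate (8 mm above the bench), fixture x = +15 mm, y = 0 mm. Axes as the fixture's.
- seat2 (a point): Where the origin of a home valve lies in the left-hand slot: on the floor plate (8 mm above the bench), fixture x = +15 mm, y = 90 mm. Axes as the fixture's.
- mouth0 (a point): Point on the floor plate in front of the right-hand slot, 120 mm before its seat along fixture x, where a valve stands clear of the deck (port end 8 mm from the deck's edge).
- mouth1 (a point): Point on the floor plate in front of the middle slot, 120 mm before its seat along fixture x, where a valve stands clear of the deck (port end 8 mm from the deck's edge).
- mouth2 (a point): Point on the floor plate in front of the left-hand slot, 120 mm before its seat along fixture x, where a valve stands clear of the deck (port end 8 mm from the deck's edge).
- clamp (a joint): Clamp lever: a U-shaped bail of 12 mm rod hinged at the fixture's back. 0 = down on its stop, its cross bar level across all slots, centre 100 mm up at fixture x -21 mm, 8 mm before the handles of home valves, keeping them in (a valve not home is in its way). Grows as it swings up and back: 1.57 upright, 1.75 end stop. Stays where left; about 5 N at the grip moves it.
- clamp_grip (a point): Middle of the lever's black grip, a horizontal cylinder of 20 mm diameter, 66 mm long along fixture y, at the right-hand (-y) end of the cross bar, outside the fixture, 106 mm from the pivot axis. It moves with the lever; when down it is 100 mm above the bench.
- clamp_pivot (a point): Point on the lever's pivot axis (which runs along fixture y) abreast of the grip: fixture x = +85 mm, y = -188 mm, 100 mm above the bench. Fixed to the fixture. The bail's two arms lie at fixture y = +-149 mm; swung upright it stands 212 mm above the bench over the pivot, behind the slots.
- tray_new: Shallow tray, fixed, in which the new valves stand at the start; origin under its centre. Inside 220 mm (x) by 200 mm (y), floor 4 mm thick, blue rim 4 mm thick and 12 mm high. May be to the left or to the right of the fixture.
- tray_done: Tray of the same shape on the other side, for tested valves; at the start it holds only a pressure gauge. Origin under its centre. Inside 220 mm (x) by 200 mm (y), floor 4 mm thick, rim 12 mm high.
- new0: Brass valve 108 mm high, 420 g, all six alike and the same either way round. Origin under its centre, x along the two ports (64 mm end to end, 31 mm wide, axis at z 27). Heavy foot plate 64 x 50 x 10 mm, body 38 mm wide to z 46, bonnet to z 52, stem 12 mm, on it the bar handle to grip: 44 mm along x, 14 mm wide, z 84 to 108. New: starts in tray_new. May be absent.
- new1: Brass valve 108 mm high, 420 g, all six alike and the same either way round. Origin under its centre, x along the two ports (64 mm end to end, 31 mm wide, axis at z 27). Heavy foot plate 64 x 50 x 10 mm, body 38 mm wide to z 46, bonnet to z 52, stem 12 mm, on it the bar handle to grip: 44 mm along x, 14 mm wide, z 84 to 108. New: starts in tray_new. May be absent.
- new2: Brass valve 108 mm high, 420 g, all six alike and the same either way round. Origin under its centre, x along the two ports (64 mm end to end, 31 mm wide, axis at z 27). Heavy foot plate 64 x 50 x 10 mm, body 38 mm wide to z 46, bonnet to z 52, stem 12 mm, on it the bar handle to grip: 44 mm along x, 14 mm wide, z 84 to 108. New: starts in tray_new. May be absent.
- tested0: Brass valve 108 mm high, 420 g, all six alike and the same either way round. Origin under its centre, x along the two ports (64 mm end to end, 31 mm wide, axis at z 27). Heavy foot plate 64 x 50 x 10 mm, body 38 mm wide to z 46, bonnet to z 52, stem 12 mm, on it the bar handle to grip: 44 mm along x, 14 mm wide, z 84 to 108. Tested: starts home in a slot. May be absent.
- tested1: Brass valve 108 mm high, 420 g, all six alike and the same either way round. Origin under its centre, x along the two ports (64 mm end to end, 31 mm wide, axis at z 27). Heavy foot plate 64 x 50 x 10 mm, body 38 mm wide to z 46, bonnet to z 52, stem 12 mm, on it the bar handle to grip: 44 mm along x, 14 mm wide, z 84 to 108. Tested: starts home in a slot. May be absent.
- tested2: Brass valve 108 mm high, 420 g, all six alike and the same either way round. Origin under its centre, x along the two ports (64 mm end to end, 31 mm wide, axis at z 27). Heavy foot plate 64 x 50 x 10 mm, body 38 mm wide to z 46, bonnet to z 52, stem 12 mm, on it the bar handle to grip: 44 mm along x, 14 mm wide, z 84 to 108. Tested: starts home in a slot. May be absent.
- gauge: Bystander: pressure gauge lying face up in tray_done near its far right corner, 60 mm diameter, 24 mm high, with a 22 mm long stub along its x; origin under the dial's centre.
- wrench: Bystander: open-ended wrench lying on the bench behind the fixture.
- oil_bottle: Bystander: bottle, 56 mm diameter, 140 mm high, behind the left-hand tray.
- plug_cup: Bystander: white cup, 76 mm diameter, 75 mm high, behind the right-hand tray.
- elbow: Bystander: brass elbow fitting, about 50 mm long and 34 mm high, on the bench at the front left.
- gasket_box: Bystander: cardboard box 80 x 60 x 50 mm, on the bench at the front right.
Mind the look-alikes: they are no part of the job. Leave any black or pink look-alike of the tested0 alone.

How it is judged:
By the outcome, as a careful person would: the job done as asked, in the order asked, and still so for the second after the job is handed in, with the robot touching nothing.
Of new0, new1, new2 only 2 to 3 are there at a start; the rules pass over those that are not, and their reading is None.
Of tested0, tested1, tested2 only 2 to 3 are there at a start; the rules pass over those that are not, and their reading is None.
At some moment in a run one of new0, new1, new2 may be knocked a few centimetres aside while the robot is not near it.
Once in a run the grip may slacken for a moment while it holds something.
It also fails if it takes over 210 s, if anything falls off the work surface, if the arm or the gripper's body presses on something with over 40 N, if the wrist force passes 120 N, or if a joint passes its speed limit or range.

## Working session

There is one attempt and no reset: what is moved stays moved. The work goes in short steps, Python scripts to look and compute and a tool call to move; the robot and the scene stay as the last step left them, time stands still between calls to the robot, and variables do not carry over. Pictures are saved under pics/ and viewed, at most 14 in all, crops included, and the job is handed in when it is done.

Besides the shell and the picture viewer there is one more tool, called after ">>>" as name(argument=value, ...), one argument or row to a line, values as JSON. move_arm: Moves the arm, as the interface text tells. Its arguments: {"type":"object","properties":{"plan":{"type":"array","items":{"type":"object","properties":{"tx":{"type":"number"},"ty":{"type":"number"},"tz":{"type":"number"},"wx":{"type":"number"},"wy":{"type":"number"},"wz":{"type":"number"}}}},"gripper":{"type":"number"},"force":{"type":"number"}},"required":["plan"]}

```bash
mkdir -p pics; python3 - <<'E'
from workcell import env, grab_frame
import cv2,json
print(env.state())
for n in("side","top"):
    f=grab_frame(n); cv2.imwrite(f"pics/{n}0.png",f["color"][:,:,::-1])
    print(n,{k:f[k] for k in f if k!="color"})
E
```

```text
{'time_s': 0.0, 'qpos': array([-6.58326672e+01,  1.83510421e+01,  8.97059155e+01, -1.23919694e-04,
        7.20442872e+01, -1.14552591e+00]), 'qvel': array([-0.11178044, -0.088217  , -0.00902689,  0.07926223, -0.04641212,
        0.07051789]), 'effort': array([-6.20530955e-04, -4.12460768e+01, -2.31968415e+01,  7.24689220e-02,
        4.55291674e-02, -1.39771223e-04]), 'ee_pos': array([ 245.64399874, -519.329215  ,  213.1296164 ]), 'ee_rot': array([-1.79898773e+02, -1.90627850e-03,  2.53128954e+01]), 'force': array([ 0.18565663, -0.2792975 , -0.03917474]), 'torque': array([0.00982454, 0.02535989, 0.02295304]), 'gripper_force': 0.0, 'gripper_width': 90.97176156101804}
side {'vfov': 42.894450083530614, 'cx': 320.94856979750136, 'cy': 200.32428925415027, 'k1': 0.022615826263982088, 'view': array([[-9.96167045e-01, -8.72987562e-02, -5.49051541e-03,
         5.42811016e+02],
       [ 4.06389585e-02, -5.17488140e-01,  8.54724810e-01,
        -9.42926791e+01],
       [-7.74576893e-02,  8.51225559e-01,  5.19052362e-01,
        -1.37264445e+03],
       [ 0.00000000e+00,  0.00000000e+00,  0.00000000e+00,
         1.00000000e+00]])}
top {'vfov': 53.59619464881263, 'cx': 325.0414904633915, 'cy': 200.99020687648613, 'k1': -0.04422268157908753, 'view': array([[-7.31148300e-02, -9.97312448e-01, -4.70135607e-03,
         4.61302842e+01],
       [ 9.73525016e-01, -7.23929956e-02,  2.16813969e-01,
        -5.63281031e+02],
       [-2.16571615e-01,  1.12754287e-02,  9.76201619e-01,
        -9.90375507e+02],
       [ 0.00000000e+00,  0.00000000e+00,  0.00000000e+00,
         1.00000000e+00]])}
```

View pics/top0.png

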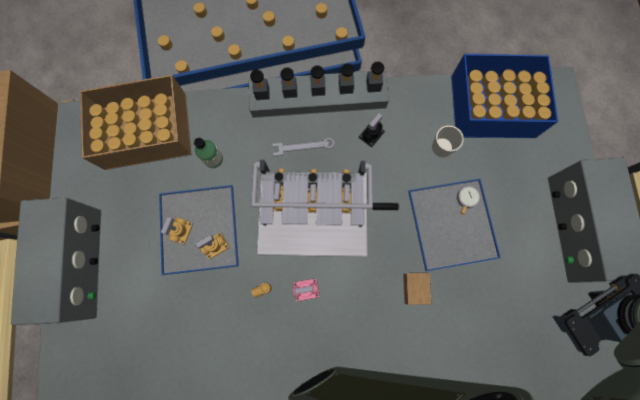

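View pics/side0.png

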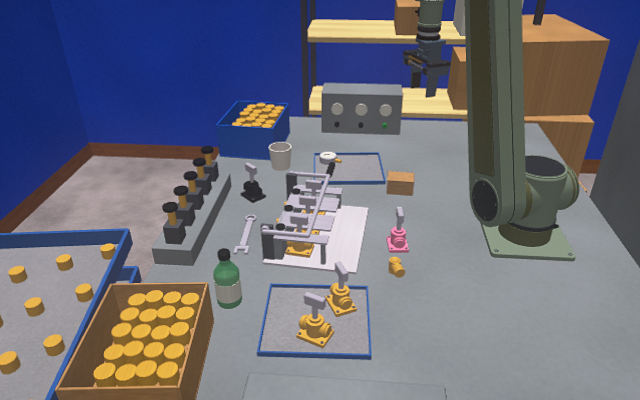

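The top view shows the fixture at about (313,210), the new tray on the left with 2 valves (180,232) and (213,244), and the done tray on the right with the gauge (468,197). Next I'll zoom in.

```bash
python3 - <<'E'
import cv2
a=cv2.imread("pics/top0.png")[155:285,150:410]
cv2.imwrite("pics/top0z.png",cv2.resize(a,None,fx=3,fy=3,interpolation=cv2.INTER_CUBIC))
a=cv2.imread("pics/side0.png")[150:350,240:400]
cv2.imwrite("pics/side0z.png",cv2.resize(a,None,fx=3,fy=3,interpolation=cv2.INTER_CUBIC))
E
```

```text
(no output)
```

View pics/top0z.png

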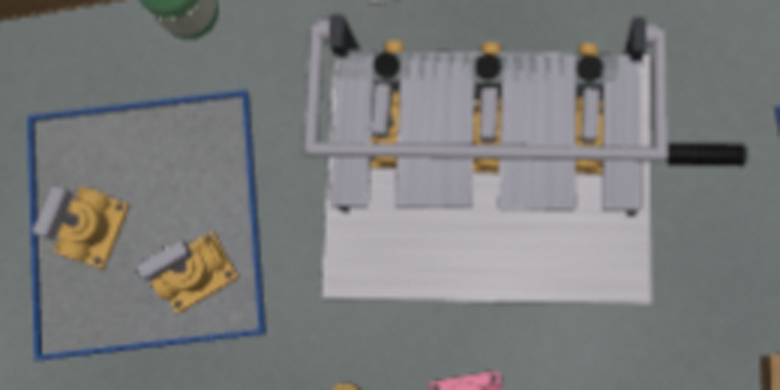

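View pics/side0z.png

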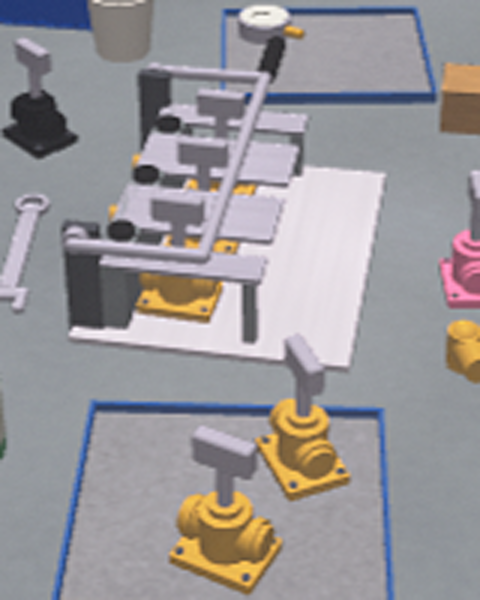

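The top view has three tested valves in the three slots, two new ones in the left tray and the lever down. I'll fit all the poses from the points I read off the two zooms.

```bash
cat > h.py <<'E'
import numpy as np, json, math
from workcell import env, grab_frame
from scipy.optimize import least_squares
def proj(f,P):
    P=np.atleast_2d(P).astype(float); c=P@f["view"][:3,:3].T+f["view"][:3,3]
    s=np.c_[c[:,0],-c[:,1]]/-c[:,2:3]; s=s*(1+f["k1"]*(s**2).sum(1,keepdims=True))
    fl=200/np.tan(np.radians(f["vfov"]/2)); return s*fl+[f["cx"],f["cy"]]
def place(p,L,z0=0):
    x,y,a=p; c,s=np.cos(a),np.sin(a); L=np.atleast_2d(L).astype(float)
    return np.c_[x+c*L[:,0]-s*L[:,1], y+s*L[:,0]+c*L[:,1], L[:,2]+z0]
def fit(obs,p0,z0=0):  # obs: list of (frame, local pts, pixels)
    r=lambda p: np.concatenate([(proj(f,place(p,L,z0))-np.array(q)).ravel() for f,L,q in obs])
    s=least_squares(r,p0,loss="soft_l1"); return s.x,np.sqrt((r(s.x)**2).mean())
def go(x,y,z,yaw,n,st=None):
    """n equal rows from the measured pose to the target (tool down)"""
    st=st or env.state(); p=st["ee_pos"]; a=np.radians(st["ee_rot"][2])
    b=(np.radians(yaw)-a+np.pi/2)%np.pi-np.pi/2 # half turn alike
    S=np.zeros((2,2))
    for k in range(n):
        t=a+b*k/n; S+=[[np.cos(t),np.sin(t)],[np.sin(t),-np.cos(t)]]
    t=np.linalg.solve(S,[x-p[0],y-p[1]])/10
    print(n,"rows tx %.3f ty %.3f tz %.3f wz %.4f"%(t[0],t[1],(p[2]-z)/10/n,-b/n),"end yaw %.1f"%np.degrees(a+b))
def zt(q): return (np.array(q)+.5)/3-.5+[150,155]
def zs(q): return (np.array(q)+.5)/3-.5+[240,150]
E
python3 - <<'E'
from h import *
T=grab_frame("top");S=grab_frame("side")
p,e=fit([(T,[(-140,150,8),(-140,-150,8),(-65,78,74),(-65,12,74),(-65,-12,74),(-65,-78,74),(-21,-155,100),(-21,-221,100)],
 zt([(323,298),(652,302),(397,206),(474,206),(500,206),(575,206),(668,154),(746,154)])),
 (S,[(-140,-150,8),(-140,150,8),(95,150,8)],zs([(385,172),(350,367),(70,335)]))],(550,0,0))
print("fix",p,np.degrees(p[2]),e)
rim=[(114,104,12),(114,-104,12),(-114,-104,12),(-114,104,12)]
q,e=fit([(T,rim,zt([(28,117),(248,92),(265,333),(38,358)]))],(550,300,0)); print("new",q,np.degrees(q[2]),e)
q,e=fit([(T,rim,[(409,191),(480,180),(499,258),(427,269)])],(550,-300,0)); print("done",q,np.degrees(q[2]),e)
F={"a":(32,-25,10),"b":(-32,-25,10),"c":(32,25,10),"d":(-32,25,10)}
H=[(22,7,108),(22,-7,108),(-22,-7,108),(-22,7,108)]
q,e=fit([(T,[F[k] for k in"abc"]+H,zt([(130,205),(104,268),(85,186),(52,188),(70,192),(50,236),(33,232)])),
 (S,[F[k] for k in "bdc"],zs([(282,547),(245,592),(170,556)]))],(550,350,-.4),4); print("A",q,np.degrees(q[2]),e)
q,e=fit([(T,[F[k] for k in"cab"]+H,zt([(213,233),(238,275),(180,312),(183,240),(189,252),(145,279),(136,268)])),
 (S,[F[k] for k in "bdc"],zs([(350,475),(300,497),(257,445)]))],(500,250,-1),4); print("B",q,np.degrees(q[2]),e)
fx=lambda x,y,z:place(p,[(x,y,z)])[0].round(1)
for k,v in dict(grip=(-21,-188,100),pivot=(85,-188,100),s0=(15,-90,8),s1=(15,0,8),s2=(15,90,8),m0=(-105,-90,8),m1=(-105,0,8),m2=(-105,90,8)).items(): print(k,fx(*v))
g=proj(T,[(0,0,0)])
r=least_squares(lambda v:(proj(T,[(v[0],v[1],24)])-[(469,197)]).ravel(),(600,-300)).x; print("gauge",r)
E
```

```text
fix [ 5.69416908e+02  3.78810064e+01 -8.45138707e-02] -4.842288101036145 0.4269231114726791
new [5.23864622e+02 3.60286212e+02 4.64971346e-02] 2.66408957280572 0.403046673486981
done [ 4.85608071e+02 -3.46227985e+02  8.90935093e-02] 5.1046820649898255 1.1833472665460816
A [522.00328318 408.3199538    5.84107213] 334.6687805988499 1.0047379764076645
B [473.49634623 313.38740977  -1.04748204] -60.0163002689613 1.0424762532088627
grip [ 532.6 -147.7  100. ]
pivot [ 638.2 -156.6  100. ]
s0 [576.8 -53.1   8. ]
s1 [584.4  36.6   8. ]
s2 [592.  126.3   8. ]
m0 [457.2 -42.9   8. ]
m1 [464.8  46.7   8. ]
m2 [472.4 136.4   8. ]
gauge [ 555.25694352 -394.88948771]
```

```bash
python3 -c "
from h import *
go(532.6,-147.7,160,85.2,12)"
```

```text
12 rows tx 4.096 ty 0.029 tz 0.445 wz -0.0871 end yaw 85.2
```

>>> move_arm(
  plan=[
    {"tx":4.1,"ty":0.03,"tz":0.445,"wz":-0.0871},
    {"tx":4.1,"ty":0.03,"tz":0.445,"wz":-0.0871},
    {"tx":4.1,"ty":0.03,"tz":0.445,"wz":-0.0871},
    {"tx":4.1,"ty":0.03,"tz":0.445,"wz":-0.0871},
    {"tx":4.1,"ty":0.03,"tz":0.445,"wz":-0.0871},
    {"tx":4.1,"ty":0.03,"tz":0.445,"wz":-0.0871},
    {"tx":4.1,"ty":0.03,"tz":0.445,"wz":-0.0871},
    {"tx":4.1,"ty":0.03,"tz":0.445,"wz":-0.0871},
    {"tx":4.1,"ty":0.03,"tz":0.445,"wz":-0.0871},
    {"tx":4.1,"ty":0.03,"tz":0.445,"wz":-0.0871},
    {"tx":4.1,"ty":0.03,"tz":0.445,"wz":-0.0871},
    {"tx":4.1,"ty":0.03,"tz":0.445,"wz":-0.0871},
  ],
  gripper=5,
)

```text
schema error: expected keys tx, ty, tz, wx, wy, wz
```

```bash
python3 -c "
from h import *
import cv2
go(532.6,-147.7,81,85.2,4)
f=grab_frame('wrist'); cv2.imwrite('pics/w1.png',f['color'][:,:,::-1]); print(f['view'],f['vfov'])"
```

```text
4 rows tx 12.219 ty -0.978 tz 3.311 wz -0.2613 end yaw 85.2
[[ 4.27416183e-01 -9.04054970e-01 -1.32059603e-04 -5.74657430e+02]
 [ 8.72450459e-01  4.12512582e-01 -2.62037338e-01  2.96271037e+01]
 [ 2.36950634e-01  1.11883783e-01  9.65057727e-01 -3.89991401e+02]
 [ 0.00000000e+00  0.00000000e+00  0.00000000e+00  1.00000000e+00]] 62.15108640029717
```

View pics/w1.png

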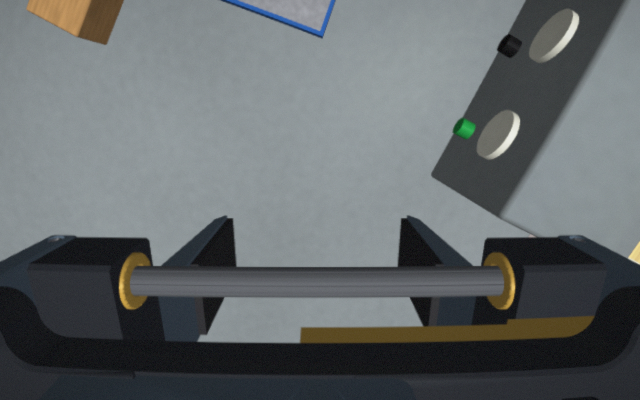

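The call was refused because every row needs all six keys. The wrist picture shows only the gripper at its start pose, so the arm hasn't moved.

>>> move_arm(
  plan=[
    {"tx":4.1,"ty":0.03,"tz":0.445,"wx":0,"wy":0,"wz":-0.0871},
    {"tx":4.1,"ty":0.03,"tz":0.445,"wx":0,"wy":0,"wz":-0.0871},
    {"tx":4.1,"ty":0.03,"tz":0.445,"wx":0,"wy":0,"wz":-0.0871},
    {"tx":4.1,"ty":0.03,"tz":0.445,"wx":0,"wy":0,"wz":-0.0871},
    {"tx":4.1,"ty":0.03,"tz":0.445,"wx":0,"wy":0,"wz":-0.0871},
    {"tx":4.1,"ty":0.03,"tz":0.445,"wx":0,"wy":0,"wz":-0.0871},
    {"tx":4.1,"ty":0.03,"tz":0.445,"wx":0,"wy":0,"wz":-0.0871},
    {"tx":4.1,"ty":0.03,"tz":0.445,"wx":0,"wy":0,"wz":-0.0871},
    {"tx":4.1,"ty":0.03,"tz":0.445,"wx":0,"wy":0,"wz":-0.0871},
    {"tx":4.1,"ty":0.03,"tz":0.445,"wx":0,"wy":0,"wz":-0.0871},
    {"tx":4.1,"ty":0.03,"tz":0.445,"wx":0,"wy":0,"wz":-0.0871},
    {"tx":4.1,"ty":0.03,"tz":0.445,"wx":0,"wy":0,"wz":-0.0871},
  ],
  gripper=5,
)

```text
time_s: 1.25
ee_pos: [533.9, -145.8, 160.2]
ee_rot: [180.0, 0.0, 85.4]
force: [0.6, -0.1, 0.3]
gripper_width: 50.0
gripper_force: 0.0
```

```bash
python3 -c "
from h import *
go(532.6,-147.7,81,85.2,4)
f=grab_frame('wrist'); print(f['cx'],f['cy'],f['k1']);print(env.state())
print(proj(f,[(532.6,-147.7,100)]))"
```

```text
4 rows tx -0.050 ty -0.030 tz 1.981 wz 0.0011 end yaw 85.2
316.56438311231494 197.60615686976263 -0.06433898077708021
{'time_s': 1.3, 'qpos': array([-15.94135212,  18.61818789,  97.49947956,   0.37873088,
        64.06568528, -11.93911149]), 'qvel': array([-4.9124168 ,  0.1880156 , -0.58761832, -3.671922  ,  1.69161439,
        1.77858429]), 'effort': array([ -7.90443152, -40.20303369, -24.41701412,  -1.59102134,
        -0.53378312,  -0.06630637]), 'ee_pos': array([ 533.70380734, -138.4110123 ,  159.27806451]), 'ee_rot': array([-179.89047888,   -0.37073556,   85.83122525]), 'force': array([-0.59282364,  5.40419454, -0.05548624]), 'torque': array([ 0.25298723, -0.08608366, -0.01226072]), 'gripper_force': 0.0, 'gripper_width': 50.00949105926418}
[[315.26513331 214.68315839]]
```

>>> move_arm(
  plan=[
    {"tx":0,"ty":0,"tz":0,"wx":0,"wy":0,"wz":0},
    {"tx":0,"ty":0,"tz":2.6,"wx":0,"wy":0,"wz":0},
    {"tx":0,"ty":0,"tz":2.6,"wx":0,"wy":0,"wz":0},
    {"tx":0,"ty":0,"tz":2.6,"wx":0,"wy":0,"wz":0},
    {"tx":0,"ty":0,"tz":0,"wx":0,"wy":0,"wz":0},
    {"tx":0,"ty":0,"tz":0,"wx":0,"wy":0,"wz":0},
  ],
)

```text
time_s: 1.8
ee_pos: [532.2, -148.5, 81.9]
ee_rot: [-179.9, -0.0, 85.1]
force: [0.1, 0.8, 0.2]
gripper_width: 50.2
gripper_force: 0.0
```

```bash
python3 -c "
from h import *
import cv2
go(532.6,-147.7,81,85.2,1)
f=grab_frame('top'); a=f['color'][140:290,240:500,::-1]; cv2.imwrite('pics/t2.png',cv2.resize(a,None,fx=3,fy=3,interpolation=cv2.INTER_CUBIC))
print(env.state()['ee_pos'],env.state()['ee_rot'],env.state()['force'])"
```

```text
1 rows tx 0.087 ty 0.033 tz 0.091 wz -0.0016 end yaw 85.2
[ 533.47559653 -148.75911617   83.28396707] [1.79953767e+02 2.69632293e-02 8.51152002e+01] [ 0.62675704 -0.11919275  0.16136105]
```

View pics/t2.png

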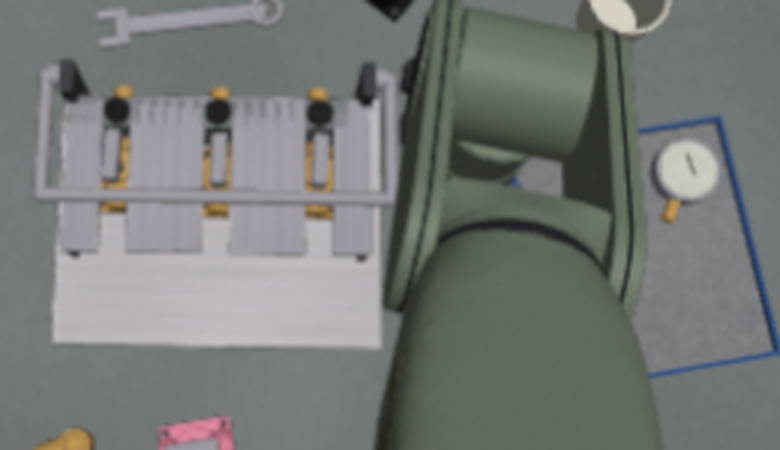

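The fingers straddle the grip. I'll close on it and then swing the arc.

```bash
python3 -c "
from math import *
for k in range(13):
  a=.13*k;b=a+.13;print('%.2f ty %.2f tz %.2f'%(b,10.6*(cos(a)-cos(b)),-10.6*(sin(b)-sin(a))))"
```

```text
0.13 ty 0.09 tz -1.37
0.26 ty 0.27 tz -1.35
0.39 ty 0.44 tz -1.30
0.52 ty 0.61 tz -1.24
0.65 ty 0.76 tz -1.15
0.78 ty 0.90 tz -1.04
0.91 ty 1.03 tz -0.91
1.04 ty 1.14 tz -0.77
1.17 ty 1.23 tz -0.62
1.30 ty 1.30 tz -0.45
1.43 ty 1.35 tz -0.28
1.56 ty 1.37 tz -0.10
1.69 ty 1.38 tz 0.07
```

>>> move_arm(
  plan=[
    {"tx":0,"ty":0,"tz":0,"wx":0,"wy":0,"wz":0},
    {"tx":0,"ty":0,"tz":0,"wx":0,"wy":0,"wz":0},
    {"tx":0,"ty":0,"tz":0,"wx":0,"wy":0,"wz":0},
    {"tx":0,"ty":0,"tz":0,"wx":0,"wy":0,"wz":0},
  ],
  gripper=0,
  force=25,
)

```text
time_s: 2.18
ee_pos: [532.8, -147.9, 83.5]
ee_rot: [-180.0, 0.0, 85.2]
force: [-8.7, -0.7, 2.0]
gripper_width: 26.4
gripper_force: 3.4
```

>>> move_arm(
  plan=[
    {"tx":0,"ty":0,"tz":0,"wx":0,"wy":0,"wz":0},
    {"tx":0,"ty":0,"tz":0,"wx":0,"wy":0,"wz":0},
    {"tx":0,"ty":0,"tz":0,"wx":0,"wy":0,"wz":0},
  ],
)

```text
time_s: 2.43
ee_pos: [529.5, -147.6, 82.3]
ee_rot: [-179.6, 0.0, 85.2]
force: [-7.1, -0.8, 2.3]
gripper_width: 19.4
gripper_force: 25.0
```

>>> move_arm(
  plan=[
    {"tx":0,"ty":0.09,"tz":-1.37,"wx":0,"wy":0,"wz":0},
    {"tx":0,"ty":0.27,"tz":-1.35,"wx":0,"wy":0,"wz":0},
    {"tx":0,"ty":0.44,"tz":-1.3,"wx":0,"wy":0,"wz":0},
    {"tx":0,"ty":0.61,"tz":-1.24,"wx":0,"wy":0,"wz":0},
    {"tx":0,"ty":0,"tz":0,"wx":0,"wy":0,"wz":0},
  ],
)

```text
time_s: 2.85
ee_pos: [541.2, -148.7, 135.2]
ee_rot: [-179.2, 0.0, 85.2]
force: [-14.4, -2.5, 7.4]
gripper_width: 19.4
gripper_force: 25.0
```

>>> move_arm(
  plan=[
    {"tx":0,"ty":0.76,"tz":-1.15,"wx":0,"wy":0,"wz":0},
    {"tx":0,"ty":0.9,"tz":-1.04,"wx":0,"wy":0,"wz":0},
    {"tx":0,"ty":1.03,"tz":-0.91,"wx":0,"wy":0,"wz":0},
    {"tx":0,"ty":1.14,"tz":-0.77,"wx":0,"wy":0,"wz":0},
    {"tx":0,"ty":1.23,"tz":-0.62,"wx":0,"wy":0,"wz":0},
    {"tx":0,"ty":1.3,"tz":-0.45,"wx":0,"wy":0,"wz":0},
    {"tx":0,"ty":1.35,"tz":-0.28,"wx":0,"wy":0,"wz":0},
    {"tx":0,"ty":1.37,"tz":-0.1,"wx":0,"wy":0,"wz":0},
    {"tx":0,"ty":0.5,"tz":0,"wx":0,"wy":0,"wz":0},
    {"tx":0,"ty":0,"tz":0,"wx":0,"wy":0,"wz":0},
    {"tx":0,"ty":0,"tz":0,"wx":0,"wy":0,"wz":0},
  ],
)

```text
time_s: 3.77
ee_pos: [642.3, -157.7, 190.0]
ee_rot: [180.0, 0.1, 85.2]
force: [-2.7, -1.5, 4.8]
gripper_width: 19.5
gripper_force: 25.0
```

>>> move_arm(
  plan=[
    {"tx":0,"ty":0,"tz":0,"wx":0,"wy":0,"wz":0},
    {"tx":0,"ty":0,"tz":0,"wx":0,"wy":0,"wz":0},
    {"tx":0,"ty":0,"tz":0,"wx":0,"wy":0,"wz":0},
    {"tx":0,"ty":0,"tz":-2,"wx":0,"wy":0,"wz":0},
    {"tx":0,"ty":0,"tz":-4,"wx":0,"wy":0,"wz":0},
    {"tx":0,"ty":0,"tz":-3,"wx":0,"wy":0,"wz":0},
    {"tx":0,"ty":0,"tz":0,"wx":0,"wy":0,"wz":0},
    {"tx":0,"ty":0,"tz":0,"wx":0,"wy":0,"wz":0},
  ],
  gripper=4,
)

```text
time_s: 4.43
ee_pos: [643.5, -156.9, 280.5]
ee_rot: [179.7, 0.0, 85.2]
force: [-0.8, 0.7, -0.9]
gripper_width: 40.2
gripper_force: 0.0
```

```bash
python3 -c "
from h import *
go(570,-52.5,250,-4.84,13)"
```

```text
13 rows tx 1.090 ty 0.030 tz 0.235 wz -0.1208 end yaw 175.2
```

>>> move_arm(
  plan=[
    {"tx":1.09,"ty":0.03,"tz":0.235,"wx":0,"wy":0,"wz":-0.1208},
    {"tx":1.09,"ty":0.03,"tz":0.235,"wx":0,"wy":0,"wz":-0.1208},
    {"tx":1.09,"ty":0.03,"tz":0.235,"wx":0,"wy":0,"wz":-0.1208},
    {"tx":1.09,"ty":0.03,"tz":0.235,"wx":0,"wy":0,"wz":-0.1208},
    {"tx":1.09,"ty":0.03,"tz":0.235,"wx":0,"wy":0,"wz":-0.1208},
    {"tx":1.09,"ty":0.03,"tz":0.235,"wx":0,"wy":0,"wz":-0.1208},
    {"tx":1.09,"ty":0.03,"tz":0.235,"wx":0,"wy":0,"wz":-0.1208},
    {"tx":1.09,"ty":0.03,"tz":0.235,"wx":0,"wy":0,"wz":-0.1208},
    {"tx":1.09,"ty":0.03,"tz":0.235,"wx":0,"wy":0,"wz":-0.1208},
    {"tx":1.09,"ty":0.03,"tz":0.235,"wx":0,"wy":0,"wz":-0.1208},
    {"tx":1.09,"ty":0.03,"tz":0.235,"wx":0,"wy":0,"wz":-0.1208},
    {"tx":1.09,"ty":0.03,"tz":0.235,"wx":0,"wy":0,"wz":-0.1208},
  ],
)

```text
time_s: 5.43
ee_pos: [578.2, -54.2, 247.8]
ee_rot: [-180.0, -0.2, 168.6]
force: [-0.4, 0.3, 0.7]
gripper_width: 40.3
gripper_force: 0.0
```

>>> move_arm(
  plan=[
    {"tx":1.09,"ty":0.03,"tz":0.235,"wx":0,"wy":0,"wz":-0.1208},
    {"tx":0,"ty":0,"tz":0,"wx":0,"wy":0,"wz":0},
    {"tx":0,"ty":0,"tz":0,"wx":0,"wy":0,"wz":0},
  ],
)

```text
time_s: 5.68
ee_pos: [568.4, -52.3, 246.5]
ee_rot: [180.0, -0.1, 175.0]
force: [0.6, 1.0, 0.5]
gripper_width: 40.2
gripper_force: 0.0
```

```bash
python3 -c "
from h import *
import cv2
go(570,-52.5,85,-4.84,5)
f=grab_frame('wrist'); cv2.imwrite('pics/w2.png',f['color'][:,:,::-1]);print(env.state()['ee_pos'],env.state()['ee_rot'])
P=[569.4,37.9,-.0845]
for y in(-90,0,90): print(proj(f,place(P,[(-7,y,116),(37,y,116)])).round(0).tolist(), proj(f,place(P,[(-65,y-12,74),(-65,y+12,74)])).round(0).tolist())
print(proj(f,place(P,[(-140,-150,8),(-140,150,8)])))"
```

```text
5 rows tx -0.033 ty -0.002 tz 3.231 wz -0.0005 end yaw 175.2
[569.03434735 -52.43523362 246.90961016] [-1.79999517e+02 -6.05161287e-02  1.75014731e+02]
[[317.0, 176.0], [317.0, 221.0]] [[305.0, 111.0], [329.0, 111.0]]
[[414.0, 176.0], [410.0, 220.0]] [[394.0, 111.0], [418.0, 111.0]]
[[507.0, 176.0], [501.0, 220.0]] [[481.0, 112.0], [504.0, 112.0]]
[[264.39146071  44.32918381]
 [519.75820446  47.39446904]]
```

View pics/w2.png

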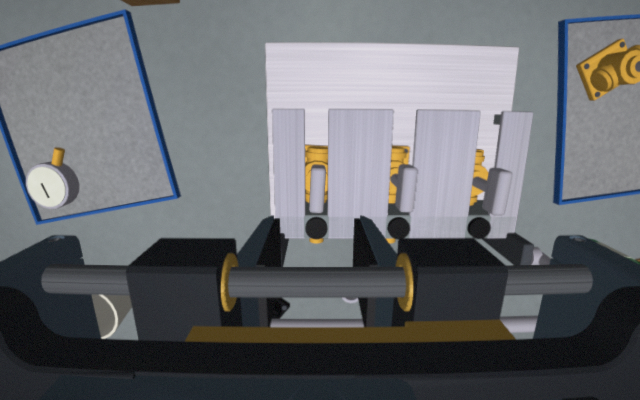

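The wrist view shows the lever clear of the slots and handle 0 at (317,190), centred between the fingers. The predicted points agree to a few mm, so I'll descend.

>>> move_arm(
  plan=[
    {"tx":0,"ty":0,"tz":3.24,"wx":0,"wy":0,"wz":0},
    {"tx":0,"ty":0,"tz":3.24,"wx":0,"wy":0,"wz":0},
    {"tx":0,"ty":0,"tz":3.24,"wx":0,"wy":0,"wz":0},
    {"tx":0,"ty":0,"tz":3.24,"wx":0,"wy":0,"wz":0},
    {"tx":0,"ty":0,"tz":3.24,"wx":0,"wy":0,"wz":0},
    {"tx":0,"ty":0,"tz":0,"wx":0,"wy":0,"wz":0},
    {"tx":0,"ty":0,"tz":0,"wx":0,"wy":0,"wz":0},
  ],
)

```text
time_s: 6.32
ee_pos: [568.6, -52.5, 84.4]
ee_rot: [180.0, -0.2, 175.1]
force: [0.9, -0.1, 1.0]
gripper_width: 40.3
gripper_force: 0.0
```

>>> move_arm(
  plan=[
    {"tx":0,"ty":0,"tz":0,"wx":0,"wy":0,"wz":0},
    {"tx":0,"ty":0,"tz":0,"wx":0,"wy":0,"wz":0},
    {"tx":0,"ty":0,"tz":0,"wx":0,"wy":0,"wz":0},
    {"tx":0,"ty":0,"tz":0,"wx":0,"wy":0,"wz":0},
    {"tx":0,"ty":0,"tz":0,"wx":0,"wy":0,"wz":0},
    {"tx":0,"ty":0,"tz":0,"wx":0,"wy":0,"wz":0},
  ],
  gripper=0,
  force=45,
)

```text
time_s: 6.82
ee_pos: [570.0, -52.5, 87.3]
ee_rot: [-180.0, 0.2, 175.2]
force: [-0.5, 1.5, 6.6]
gripper_width: 13.9
gripper_force: 45.0
```

>>> move_arm(
  plan=[
    {"tx":0,"ty":0,"tz":-0.2,"wx":0,"wy":0,"wz":0},
    {"tx":1.5,"ty":0,"tz":0,"wx":0,"wy":0,"wz":0},
    {"tx":2.5,"ty":0,"tz":0,"wx":0,"wy":0,"wz":0},
    {"tx":3,"ty":0,"tz":0,"wx":0,"wy":0,"wz":0},
    {"tx":3,"ty":0,"tz":0,"wx":0,"wy":0,"wz":0},
    {"tx":2.5,"ty":0,"tz":0,"wx":0,"wy":0,"wz":0},
    {"tx":1,"ty":0,"tz":0,"wx":0,"wy":0,"wz":0},
    {"tx":0,"ty":0,"tz":0,"wx":0,"wy":0,"wz":0},
    {"tx":0,"ty":0,"tz":0,"wx":0,"wy":0,"wz":0},
  ],
)

```text
time_s: 7.57
ee_pos: [435.2, -41.2, 87.9]
ee_rot: [-180.0, 0.1, 175.2]
force: [0.5, -0.2, -3.7]
gripper_width: 14.0
gripper_force: 45.0
```

>>> move_arm(
  plan=[
    {"tx":0,"ty":0,"tz":-2,"wx":0,"wy":0,"wz":0},
    {"tx":0,"ty":0,"tz":-4,"wx":0,"wy":0,"wz":0},
    {"tx":0,"ty":0,"tz":-4,"wx":0,"wy":0,"wz":0},
    {"tx":0,"ty":0,"tz":-1,"wx":0,"wy":0,"wz":0},
    {"tx":0,"ty":0,"tz":0,"wx":0,"wy":0,"wz":0},
    {"tx":0,"ty":0,"tz":0,"wx":0,"wy":0,"wz":0},
  ],
)

```text
time_s: 8.07
ee_pos: [435.7, -41.2, 197.6]
ee_rot: [-180.0, 0.0, 175.2]
force: [0.1, -0.0, -4.5]
gripper_width: 14.0
gripper_force: 45.0
```

```bash
python3 -c "
from h import *
go(429.3,-400.9,196,175.2,11)"
```

```text
11 rows tx -0.217 ty -3.263 tz 0.014 wz -0.0000 end yaw 175.2
```

>>> move_arm(
  plan=[
    {"tx":-0.2,"ty":-2,"tz":0,"wx":0,"wy":0,"wz":0},
    {"tx":-0.2,"ty":-3.7,"tz":0,"wx":0,"wy":0,"wz":0},
    {"tx":-0.2,"ty":-3.7,"tz":0,"wx":0,"wy":0,"wz":0},
    {"tx":-0.25,"ty":-3.7,"tz":0,"wx":0,"wy":0,"wz":0},
    {"tx":-0.25,"ty":-3.7,"tz":0,"wx":0,"wy":0,"wz":0},
    {"tx":-0.25,"ty":-3.7,"tz":0,"wx":0,"wy":0,"wz":0},
    {"tx":-0.25,"ty":-3.7,"tz":0,"wx":0,"wy":0,"wz":0},
    {"tx":-0.25,"ty":-3.7,"tz":0,"wx":0,"wy":0,"wz":0},
    {"tx":-0.25,"ty":-3.7,"tz":0,"wx":0,"wy":0,"wz":0},
    {"tx":-0.25,"ty":-3.2,"tz":0,"wx":0,"wy":0,"wz":0},
    {"tx":0,"ty":-1.1,"tz":0,"wx":0,"wy":0,"wz":0},
    {"tx":0,"ty":0,"tz":0,"wx":0,"wy":0,"wz":0},
  ],
)

```text
time_s: 9.07
ee_pos: [426.9, -403.3, 194.3]
ee_rot: [179.9, -0.2, 175.0]
force: [0.3, -0.4, -4.5]
gripper_width: 13.2
gripper_force: 45.0
```

>>> move_arm(
  plan=[
    {"tx":0,"ty":0,"tz":2.5,"wx":0,"wy":0,"wz":0},
    {"tx":0,"ty":0,"tz":3.5,"wx":0,"wy":0,"wz":0},
    {"tx":0,"ty":0,"tz":3,"wx":0,"wy":0,"wz":0},
    {"tx":0,"ty":0,"tz":1.5,"wx":0,"wy":0,"wz":0},
    {"tx":0,"ty":0,"tz":0.6,"wx":0,"wy":0,"wz":0},
    {"tx":0,"ty":0,"tz":0,"wx":0,"wy":0,"wz":0},
    {"tx":0,"ty":0,"tz":0,"wx":0,"wy":0,"wz":0},
  ],
)

```text
time_s: 9.65
ee_pos: [427.8, -399.6, 86.0]
ee_rot: [179.9, -0.1, 175.2]
force: [1.2, 0.4, -4.3]
gripper_width: 13.7
gripper_force: 45.0
```

>>> move_arm(
  plan=[
    {"tx":0,"ty":0,"tz":0.3,"wx":0,"wy":0,"wz":0},
    {"tx":0,"ty":0,"tz":0.1,"wx":0,"wy":0,"wz":0},
    {"tx":0,"ty":0,"tz":0,"wx":0,"wy":0,"wz":0},
    {"tx":0,"ty":0,"tz":0,"wx":0,"wy":0,"wz":0},
  ],
)

```text
time_s: 9.98
ee_pos: [428.3, -400.8, 83.4]
ee_rot: [-180.0, 0.1, 175.2]
force: [1.1, 1.3, 0.7]
gripper_width: 13.8
gripper_force: 45.0
```

>>> move_arm(
  plan=[
    {"tx":0,"ty":0,"tz":0,"wx":0,"wy":0,"wz":0},
    {"tx":0,"ty":0,"tz":0,"wx":0,"wy":0,"wz":0},
    {"tx":0,"ty":0,"tz":0,"wx":0,"wy":0,"wz":0},
    {"tx":0,"ty":0,"tz":0,"wx":0,"wy":0,"wz":0},
    {"tx":0,"ty":0,"tz":-2,"wx":0,"wy":0,"wz":0},
    {"tx":0,"ty":0,"tz":-3,"wx":0,"wy":0,"wz":0},
    {"tx":0,"ty":0,"tz":-2.5,"wx":0,"wy":0,"wz":0},
    {"tx":0,"ty":0,"tz":0,"wx":0,"wy":0,"wz":0},
    {"tx":0,"ty":0,"tz":0,"wx":0,"wy":0,"wz":0},
  ],
  gripper=4,
)

```text
time_s: 10.73
ee_pos: [428.3, -401.5, 159.4]
ee_rot: [-179.9, 0.2, 175.2]
force: [-0.3, -0.2, -1.2]
gripper_width: 39.9
gripper_force: 0.0
```

```bash
python3 -c "
from h import *
go(577.6,37.2,160,175.2,11)"
```

```text
11 rows tx -1.017 ty 4.088 tz -0.005 wz -0.0000 end yaw 175.2
```

>>> move_arm(
  plan=[
    {"tx":-0.93,"ty":3.75,"tz":0,"wx":0,"wy":0,"wz":0},
    {"tx":-0.93,"ty":3.75,"tz":0,"wx":0,"wy":0,"wz":0},
    {"tx":-0.93,"ty":3.75,"tz":0,"wx":0,"wy":0,"wz":0},
    {"tx":-0.93,"ty":3.75,"tz":0,"wx":0,"wy":0,"wz":0},
    {"tx":-0.93,"ty":3.75,"tz":0,"wx":0,"wy":0,"wz":0},
    {"tx":-0.93,"ty":3.75,"tz":0,"wx":0,"wy":0,"wz":0},
    {"tx":-0.93,"ty":3.75,"tz":0,"wx":0,"wy":0,"wz":0},
    {"tx":-0.93,"ty":3.75,"tz":0,"wx":0,"wy":0,"wz":0},
    {"tx":-0.93,"ty":3.75,"tz":0,"wx":0,"wy":0,"wz":0},
    {"tx":-0.93,"ty":3.75,"tz":0,"wx":0,"wy":0,"wz":0},
    {"tx":-0.93,"ty":3.75,"tz":0,"wx":0,"wy":0,"wz":0},
    {"tx":-0.93,"ty":3.75,"tz":0,"wx":0,"wy":0,"wz":0},
  ],
)

```text
time_s: 11.73
ee_pos: [576.1, 40.0, 156.2]
ee_rot: [-180.0, -0.2, 175.2]
force: [0.5, 0.0, -0.1]
gripper_width: 39.8
gripper_force: 0.0
```

>>> move_arm(
  plan=[
    {"tx":0,"ty":0,"tz":0,"wx":0,"wy":0,"wz":0},
    {"tx":0,"ty":0,"tz":0,"wx":0,"wy":0,"wz":0},
    {"tx":0,"ty":0,"tz":0,"wx":0,"wy":0,"wz":0},
  ],
)

```text
time_s: 11.98
ee_pos: [575.8, 37.9, 156.5]
ee_rot: [-179.9, -0.2, 175.2]
force: [-0.8, -0.3, -0.0]
gripper_width: 39.9
gripper_force: 0.0
```

```bash
python3 -c "
from h import *
go(577.6,37.2,85.5,175.2,1)"
```

```text
1 rows tx -0.184 ty -0.055 tz 7.099 wz 0.0003 end yaw 175.2
```

>>> move_arm(
  plan=[
    {"tx":0,"ty":-0.05,"tz":2.5,"wx":0,"wy":0,"wz":0},
    {"tx":0,"ty":0,"tz":2.5,"wx":0,"wy":0,"wz":0},
    {"tx":0,"ty":0,"tz":2,"wx":0,"wy":0,"wz":0},
    {"tx":0,"ty":0,"tz":0,"wx":0,"wy":0,"wz":0},
    {"tx":0,"ty":0,"tz":0,"wx":0,"wy":0,"wz":0},
  ],
)

```text
time_s: 12.4
ee_pos: [575.6, 36.2, 87.0]
ee_rot: [-180.0, -0.2, 175.1]
force: [-0.3, 1.1, 0.7]
gripper_width: 40.4
gripper_force: 0.0
```

>>> move_arm(
  plan=[
    {"tx":0,"ty":0,"tz":0,"wx":0,"wy":0,"wz":0},
    {"tx":0,"ty":0,"tz":0,"wx":0,"wy":0,"wz":0},
    {"tx":0,"ty":0,"tz":0,"wx":0,"wy":0,"wz":0},
    {"tx":0,"ty":0,"tz":0,"wx":0,"wy":0,"wz":0},
    {"tx":0,"ty":0,"tz":0,"wx":0,"wy":0,"wz":0},
    {"tx":0,"ty":0,"tz":0,"wx":0,"wy":0,"wz":0},
  ],
  gripper=0,
)

```text
time_s: 12.9
ee_pos: [577.3, 37.5, 88.5]
ee_rot: [-180.0, 0.1, 175.2]
force: [0.2, -1.4, 2.1]
gripper_width: 13.9
gripper_force: 45.0
```

>>> move_arm(
  plan=[
    {"tx":0,"ty":0,"tz":-0.2,"wx":0,"wy":0,"wz":0},
    {"tx":1.5,"ty":0,"tz":0,"wx":0,"wy":0,"wz":0},
    {"tx":2.5,"ty":0,"tz":0,"wx":0,"wy":0,"wz":0},
    {"tx":3,"ty":0,"tz":0,"wx":0,"wy":0,"wz":0},
    {"tx":3,"ty":0,"tz":0,"wx":0,"wy":0,"wz":0},
    {"tx":2.5,"ty":0,"tz":0,"wx":0,"wy":0,"wz":0},
    {"tx":1,"ty":0,"tz":0,"wx":0,"wy":0,"wz":0},
    {"tx":0,"ty":0,"tz":0,"wx":0,"wy":0,"wz":0},
    {"tx":0,"ty":0,"tz":0,"wx":0,"wy":0,"wz":0},
  ],
)

```text
time_s: 13.65
ee_pos: [443.2, 49.3, 89.9]
ee_rot: [180.0, 0.1, 175.2]
force: [1.5, 0.0, -5.2]
gripper_width: 13.8
gripper_force: 45.0
```

>>> move_arm(
  plan=[
    {"tx":0,"ty":0,"tz":-2,"wx":0,"wy":0,"wz":0},
    {"tx":0,"ty":0,"tz":-4,"wx":0,"wy":0,"wz":0},
    {"tx":0,"ty":0,"tz":-4,"wx":0,"wy":0,"wz":0},
    {"tx":0,"ty":0,"tz":-1,"wx":0,"wy":0,"wz":0},
    {"tx":0,"ty":0,"tz":0,"wx":0,"wy":0,"wz":0},
    {"tx":0,"ty":0,"tz":0,"wx":0,"wy":0,"wz":0},
  ],
)

```text
time_s: 14.15
ee_pos: [443.4, 49.1, 199.7]
ee_rot: [180.0, 0.1, 175.2]
force: [0.1, -0.9, -4.6]
gripper_width: 13.8
gripper_force: 45.0
```

```bash
python3 -c "
from h import *
go(419.4,-301.3,196,175.2,10)"
```

```text
10 rows tx -0.055 ty -3.511 tz 0.037 wz -0.0001 end yaw 175.2
```

Same manoeuvre as before, to tray spot P2.

>>> move_arm(
  plan=[
    {"tx":-0.05,"ty":-2,"tz":0.04,"wx":0,"wy":0,"wz":0},
    {"tx":-0.05,"ty":-3.6,"tz":0.04,"wx":0,"wy":0,"wz":0},
    {"tx":-0.05,"ty":-3.6,"tz":0.04,"wx":0,"wy":0,"wz":0},
    {"tx":-0.05,"ty":-3.6,"tz":0.04,"wx":0,"wy":0,"wz":0},
    {"tx":-0.05,"ty":-3.6,"tz":0.04,"wx":0,"wy":0,"wz":0},
    {"tx":-0.05,"ty":-3.6,"tz":0.04,"wx":0,"wy":0,"wz":0},
    {"tx":-0.05,"ty":-3.6,"tz":0.04,"wx":0,"wy":0,"wz":0},
    {"tx":-0.05,"ty":-3.6,"tz":0.04,"wx":0,"wy":0,"wz":0},
    {"tx":-0.05,"ty":-3.6,"tz":0.04,"wx":0,"wy":0,"wz":0},
    {"tx":-0.05,"ty":-3.2,"tz":0,"wx":0,"wy":0,"wz":0},
    {"tx":0,"ty":-1.1,"tz":0,"wx":0,"wy":0,"wz":0},
    {"tx":0,"ty":0,"tz":0,"wx":0,"wy":0,"wz":0},
  ],
)

```text
time_s: 15.15
ee_pos: [416.9, -303.6, 193.5]
ee_rot: [179.9, -0.2, 175.0]
force: [1.1, 1.6, -4.4]
gripper_width: 13.8
gripper_force: 45.0
```

>>> move_arm(
  plan=[
    {"tx":0,"ty":0,"tz":2.5,"wx":0,"wy":0,"wz":0},
    {"tx":0,"ty":0,"tz":3.5,"wx":0,"wy":0,"wz":0},
    {"tx":0,"ty":0,"tz":3,"wx":0,"wy":0,"wz":0},
    {"tx":0,"ty":0,"tz":1.4,"wx":0,"wy":0,"wz":0},
    {"tx":0,"ty":0,"tz":0.4,"wx":0,"wy":0,"wz":0},
    {"tx":0,"ty":0,"tz":0,"wx":0,"wy":0,"wz":0},
    {"tx":0,"ty":0,"tz":0,"wx":0,"wy":0,"wz":0},
  ],
)

```text
time_s: 15.73
ee_pos: [417.9, -300.3, 87.6]
ee_rot: [180.0, -0.0, 175.2]
force: [0.5, -0.2, -4.8]
gripper_width: 13.2
gripper_force: 45.0
```

>>> move_arm(
  plan=[
    {"tx":0,"ty":0,"tz":0.3,"wx":0,"wy":0,"wz":0},
    {"tx":0,"ty":0,"tz":0.1,"wx":0,"wy":0,"wz":0},
    {"tx":0,"ty":0,"tz":0,"wx":0,"wy":0,"wz":0},
    {"tx":0,"ty":0,"tz":0,"wx":0,"wy":0,"wz":0},
  ],
)

```text
time_s: 16.07
ee_pos: [418.0, -301.2, 84.5]
ee_rot: [-180.0, 0.1, 175.2]
force: [0.7, -0.2, -4.2]
gripper_width: 13.8
gripper_force: 45.0
```

>>> move_arm(
  plan=[
    {"tx":0,"ty":0,"tz":0.2,"wx":0,"wy":0,"wz":0},
    {"tx":0,"ty":0,"tz":0,"wx":0,"wy":0,"wz":0},
    {"tx":0,"ty":0,"tz":0,"wx":0,"wy":0,"wz":0},
  ],
)

```text
time_s: 16.32
ee_pos: [418.0, -301.3, 84.5]
ee_rot: [-180.0, 0.1, 175.2]
force: [-3.5, 2.5, 10.7]
gripper_width: 13.7
gripper_force: 45.0
```

>>> move_arm(
  plan=[
    {"tx":0,"ty":0,"tz":0,"wx":0,"wy":0,"wz":0},
    {"tx":0,"ty":0,"tz":0,"wx":0,"wy":0,"wz":0},
    {"tx":0,"ty":0,"tz":0,"wx":0,"wy":0,"wz":0},
    {"tx":0,"ty":0,"tz":0,"wx":0,"wy":0,"wz":0},
    {"tx":0,"ty":0,"tz":-2,"wx":0,"wy":0,"wz":0},
    {"tx":0,"ty":0,"tz":-3,"wx":0,"wy":0,"wz":0},
    {"tx":0,"ty":0,"tz":-2.5,"wx":0,"wy":0,"wz":0},
    {"tx":0,"ty":0,"tz":0,"wx":0,"wy":0,"wz":0},
    {"tx":0,"ty":0,"tz":0,"wx":0,"wy":0,"wz":0},
  ],
  gripper=4,
)

```text
time_s: 17.07
ee_pos: [418.5, -301.7, 158.5]
ee_rot: [-179.9, 0.2, 175.2]
force: [-0.6, -0.9, -0.9]
gripper_width: 40.0
gripper_force: 0.0
```

```bash
python3 -c "
from h import *
go(585.2,126.9,160,175.2,12)"
```

```text
12 rows tx -1.085 ty 3.676 tz -0.013 wz -0.0000 end yaw 175.2
```

>>> move_arm(
  plan=[
    {"tx":-1.08,"ty":3.675,"tz":0,"wx":0,"wy":0,"wz":0},
    {"tx":-1.08,"ty":3.675,"tz":0,"wx":0,"wy":0,"wz":0},
    {"tx":-1.08,"ty":3.675,"tz":0,"wx":0,"wy":0,"wz":0},
    {"tx":-1.08,"ty":3.675,"tz":0,"wx":0,"wy":0,"wz":0},
    {"tx":-1.08,"ty":3.675,"tz":0,"wx":0,"wy":0,"wz":0},
    {"tx":-1.08,"ty":3.675,"tz":0,"wx":0,"wy":0,"wz":0},
    {"tx":-1.08,"ty":3.675,"tz":0,"wx":0,"wy":0,"wz":0},
    {"tx":-1.08,"ty":3.675,"tz":0,"wx":0,"wy":0,"wz":0},
    {"tx":-1.08,"ty":3.675,"tz":0,"wx":0,"wy":0,"wz":0},
    {"tx":-1.08,"ty":3.675,"tz":0,"wx":0,"wy":0,"wz":0},
    {"tx":-1.08,"ty":3.675,"tz":0,"wx":0,"wy":0,"wz":0},
    {"tx":-1.08,"ty":3.675,"tz":0,"wx":0,"wy":0,"wz":0},
  ],
)

```text
time_s: 18.07
ee_pos: [583.3, 129.2, 155.4]
ee_rot: [-179.9, -0.2, 175.2]
force: [0.6, 0.3, -0.7]
gripper_width: 40.1
gripper_force: 0.0
```

>>> move_arm(
  plan=[
    {"tx":0,"ty":0,"tz":0,"wx":0,"wy":0,"wz":0},
    {"tx":0,"ty":0,"tz":0,"wx":0,"wy":0,"wz":0},
    {"tx":0,"ty":0,"tz":0,"wx":0,"wy":0,"wz":0},
  ],
)

```text
time_s: 18.32
ee_pos: [582.9, 127.0, 155.6]
ee_rot: [-179.9, -0.2, 175.2]
force: [-0.9, -0.1, -0.8]
gripper_width: 39.6
gripper_force: 0.0
```

```bash
python3 -c "
from h import *
go(585.2,126.9,86,175.2,1)"
```

```text
1 rows tx -0.235 ty 0.009 tz 6.961 wz 0.0002 end yaw 175.2
```

>>> move_arm(
  plan=[
    {"tx":0,"ty":0,"tz":2.5,"wx":0,"wy":0,"wz":0},
    {"tx":0,"ty":0,"tz":2.5,"wx":0,"wy":0,"wz":0},
    {"tx":0,"ty":0,"tz":2.1,"wx":0,"wy":0,"wz":0},
    {"tx":0,"ty":0,"tz":0,"wx":0,"wy":0,"wz":0},
    {"tx":0,"ty":0,"tz":0,"wx":0,"wy":0,"wz":0},
  ],
)

```text
time_s: 18.73
ee_pos: [582.7, 125.8, 85.3]
ee_rot: [-179.9, -0.2, 175.1]
force: [-0.0, -0.8, 0.2]
gripper_width: 40.2
gripper_force: 0.0
```

>>> move_arm(
  plan=[
    {"tx":0,"ty":0,"tz":0,"wx":0,"wy":0,"wz":0},
    {"tx":0,"ty":0,"tz":0,"wx":0,"wy":0,"wz":0},
    {"tx":0,"ty":0,"tz":0,"wx":0,"wy":0,"wz":0},
    {"tx":0,"ty":0,"tz":0,"wx":0,"wy":0,"wz":0},
    {"tx":0,"ty":0,"tz":0,"wx":0,"wy":0,"wz":0},
    {"tx":0,"ty":0,"tz":0,"wx":0,"wy":0,"wz":0},
  ],
  gripper=0,
)

```text
time_s: 19.23
ee_pos: [584.6, 127.4, 87.2]
ee_rot: [180.0, 0.1, 175.2]
force: [-0.2, -0.8, 5.4]
gripper_width: 13.5
gripper_force: 45.0
```

>>> move_arm(
  plan=[
    {"tx":0,"ty":0,"tz":-0.2,"wx":0,"wy":0,"wz":0},
    {"tx":1.5,"ty":0,"tz":0,"wx":0,"wy":0,"wz":0},
    {"tx":2.5,"ty":0,"tz":0,"wx":0,"wy":0,"wz":0},
    {"tx":3,"ty":0,"tz":0,"wx":0,"wy":0,"wz":0},
    {"tx":3,"ty":0,"tz":0,"wx":0,"wy":0,"wz":0},
    {"tx":2.5,"ty":0,"tz":0,"wx":0,"wy":0,"wz":0},
    {"tx":1,"ty":0,"tz":0,"wx":0,"wy":0,"wz":0},
    {"tx":0,"ty":0,"tz":0,"wx":0,"wy":0,"wz":0},
    {"tx":0,"ty":0,"tz":0,"wx":0,"wy":0,"wz":0},
  ],
)

```text
time_s: 19.98
ee_pos: [450.1, 139.0, 88.3]
ee_rot: [180.0, 0.1, 175.2]
force: [0.5, -0.4, -2.9]
gripper_width: 13.4
gripper_force: 45.0
```

>>> move_arm(
  plan=[
    {"tx":0,"ty":0,"tz":-2,"wx":0,"wy":0,"wz":0},
    {"tx":0,"ty":0,"tz":-4,"wx":0,"wy":0,"wz":0},
    {"tx":0,"ty":0,"tz":-4,"wx":0,"wy":0,"wz":0},
    {"tx":0,"ty":0,"tz":-1,"wx":0,"wy":0,"wz":0},
    {"tx":0,"ty":0,"tz":0,"wx":0,"wy":0,"wz":0},
    {"tx":0,"ty":0,"tz":0,"wx":0,"wy":0,"wz":0},
  ],
)

```text
time_s: 20.48
ee_pos: [449.9, 138.6, 197.4]
ee_rot: [-180.0, -0.0, 175.1]
force: [-0.0, 0.9, -5.0]
gripper_width: 13.7
gripper_force: 45.0
```

```bash
python3 -c "
from h import *
go(529,-291.5,199,175.2,12)"
```

```text
12 rows tx -0.958 ty -3.516 tz -0.013 wz -0.0001 end yaw 175.2
```

>>> move_arm(
  plan=[
    {"tx":-0.96,"ty":-3.515,"tz":0,"wx":0,"wy":0,"wz":0},
    {"tx":-0.96,"ty":-3.515,"tz":0,"wx":0,"wy":0,"wz":0},
    {"tx":-0.96,"ty":-3.515,"tz":0,"wx":0,"wy":0,"wz":0},
    {"tx":-0.96,"ty":-3.515,"tz":0,"wx":0,"wy":0,"wz":0},
    {"tx":-0.96,"ty":-3.515,"tz":0,"wx":0,"wy":0,"wz":0},
    {"tx":-0.96,"ty":-3.515,"tz":0,"wx":0,"wy":0,"wz":0},
    {"tx":-0.96,"ty":-3.515,"tz":0,"wx":0,"wy":0,"wz":0},
    {"tx":-0.96,"ty":-3.515,"tz":0,"wx":0,"wy":0,"wz":0},
    {"tx":-0.96,"ty":-3.515,"tz":0,"wx":0,"wy":0,"wz":0},
    {"tx":-0.96,"ty":-3.515,"tz":0,"wx":0,"wy":0,"wz":0},
    {"tx":-0.96,"ty":-3.515,"tz":0,"wx":0,"wy":0,"wz":0},
    {"tx":-0.96,"ty":-3.515,"tz":0,"wx":0,"wy":0,"wz":0},
  ],
)

```text
time_s: 21.48
ee_pos: [527.5, -292.6, 194.4]
ee_rot: [179.8, -0.3, 175.1]
force: [1.8, 0.7, -3.5]
gripper_width: 14.0
gripper_force: 45.0
```

>>> move_arm(
  plan=[
    {"tx":0,"ty":0,"tz":0,"wx":0,"wy":0,"wz":0},
    {"tx":0,"ty":0,"tz":2.5,"wx":0,"wy":0,"wz":0},
    {"tx":0,"ty":0,"tz":3.5,"wx":0,"wy":0,"wz":0},
    {"tx":0,"ty":0,"tz":3,"wx":0,"wy":0,"wz":0},
    {"tx":0,"ty":0,"tz":1.4,"wx":0,"wy":0,"wz":0},
    {"tx":0,"ty":0,"tz":0.5,"wx":0,"wy":0,"wz":0},
    {"tx":0,"ty":0,"tz":0,"wx":0,"wy":0,"wz":0},
    {"tx":0,"ty":0,"tz":0,"wx":0,"wy":0,"wz":0},
  ],
)

```text
time_s: 22.15
ee_pos: [528.4, -291.0, 87.8]
ee_rot: [180.0, -0.1, 175.2]
force: [0.9, 0.4, -2.0]
gripper_width: 14.0
gripper_force: 45.0
```

>>> move_arm(
  plan=[
    {"tx":0,"ty":0,"tz":0.2,"wx":0,"wy":0,"wz":0},
    {"tx":0,"ty":0,"tz":0.1,"wx":0,"wy":0,"wz":0},
    {"tx":0,"ty":0,"tz":0,"wx":0,"wy":0,"wz":0},
    {"tx":0,"ty":0,"tz":0,"wx":0,"wy":0,"wz":0},
  ],
)

```text
time_s: 22.48
ee_pos: [528.9, -291.3, 86.5]
ee_rot: [-180.0, 0.0, 175.2]
force: [-0.7, 0.8, -3.6]
gripper_width: 13.7
gripper_force: 45.0
```

>>> move_arm(
  plan=[
    {"tx":0,"ty":0,"tz":0.2,"wx":0,"wy":0,"wz":0},
    {"tx":0,"ty":0,"tz":0.1,"wx":0,"wy":0,"wz":0},
    {"tx":0,"ty":0,"tz":0,"wx":0,"wy":0,"wz":0},
    {"tx":0,"ty":0,"tz":0,"wx":0,"wy":0,"wz":0},
  ],
)

```text
time_s: 22.82
ee_pos: [528.8, -291.3, 83.4]
ee_rot: [-180.0, 0.0, 175.2]
force: [-1.3, -0.9, -2.4]
gripper_width: 13.7
gripper_force: 45.0
```

>>> move_arm(
  plan=[
    {"tx":0,"ty":0,"tz":0.1,"wx":0,"wy":0,"wz":0},
    {"tx":0,"ty":0,"tz":0,"wx":0,"wy":0,"wz":0},
    {"tx":0,"ty":0,"tz":0,"wx":0,"wy":0,"wz":0},
  ],
)

```text
time_s: 23.07
ee_pos: [528.8, -291.4, 83.3]
ee_rot: [-180.0, 0.0, 175.2]
force: [-3.1, -0.0, 6.0]
gripper_width: 13.8
gripper_force: 45.0
```

>>> move_arm(
  plan=[
    {"tx":0,"ty":0,"tz":0,"wx":0,"wy":0,"wz":0},
    {"tx":0,"ty":0,"tz":0,"wx":0,"wy":0,"wz":0},
    {"tx":0,"ty":0,"tz":0,"wx":0,"wy":0,"wz":0},
    {"tx":0,"ty":0,"tz":0,"wx":0,"wy":0,"wz":0},
    {"tx":0,"ty":0,"tz":-2,"wx":0,"wy":0,"wz":0},
    {"tx":0,"ty":0,"tz":-3.5,"wx":0,"wy":0,"wz":0},
    {"tx":0,"ty":0,"tz":-3.5,"wx":0,"wy":0,"wz":0},
    {"tx":0,"ty":0,"tz":-3.5,"wx":0,"wy":0,"wz":0},
    {"tx":0,"ty":0,"tz":-1.5,"wx":0,"wy":0,"wz":0},
    {"tx":0,"ty":0,"tz":0,"wx":0,"wy":0,"wz":0},
  ],
  gripper=4,
)

```text
time_s: 23.9
ee_pos: [530.9, -292.4, 227.0]
ee_rot: [-179.8, 0.5, 175.2]
force: [0.3, -0.2, -0.1]
gripper_width: 39.8
gripper_force: 0.0
```

```bash
python3 -c "
from h import *
import cv2
f=grab_frame('top'); a=f['color'][155:285,150:510,::-1]; cv2.imwrite('pics/t3.png',cv2.resize(a,None,fx=2.2,fy=2.2,interpolation=cv2.INTER_CUBIC))
go(420,230,230,165,12)"
```

```text
12 rows tx 1.620 ty 4.143 tz -0.049 wz 0.0148 end yaw 165.0
```

View pics/t3.png

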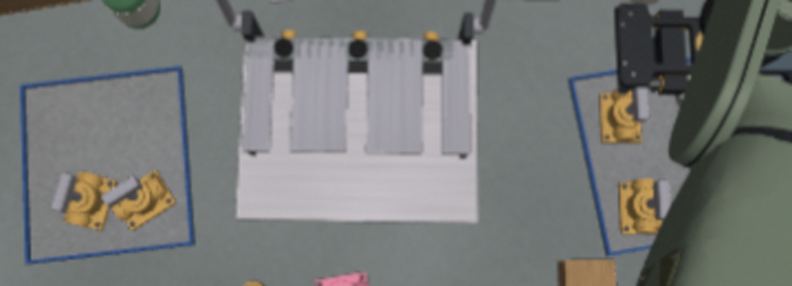

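The top view shows the three tested valves standing in the right tray. The left new valve has been knocked and now stands beside the other one, at about (88,200) and (142,198) in the zoom. I'll move over there for a close look.

```bash
python3 -c "
from h import *
go(555,350,265,165,17)"
```

```text
17 rows tx 0.484 ty 3.752 tz -0.241 wz 0.0105 end yaw 165.0
```

>>> move_arm(
  plan=[
    {"tx":0.484,"ty":3.752,"tz":-0.241,"wx":0,"wy":0,"wz":0.0105},
    {"tx":0.484,"ty":3.752,"tz":-0.241,"wx":0,"wy":0,"wz":0.0105},
    {"tx":0.484,"ty":3.752,"tz":-0.241,"wx":0,"wy":0,"wz":0.0105},
    {"tx":0.484,"ty":3.752,"tz":-0.241,"wx":0,"wy":0,"wz":0.0105},
    {"tx":0.484,"ty":3.752,"tz":-0.241,"wx":0,"wy":0,"wz":0.0105},
    {"tx":0.484,"ty":3.752,"tz":-0.241,"wx":0,"wy":0,"wz":0.0105},
    {"tx":0.484,"ty":3.752,"tz":-0.241,"wx":0,"wy":0,"wz":0.0105},
    {"tx":0.484,"ty":3.752,"tz":-0.241,"wx":0,"wy":0,"wz":0.0105},
    {"tx":0.484,"ty":3.752,"tz":-0.241,"wx":0,"wy":0,"wz":0.0105},
    {"tx":0.484,"ty":3.752,"tz":-0.241,"wx":0,"wy":0,"wz":0.0105},
    {"tx":0.484,"ty":3.752,"tz":-0.241,"wx":0,"wy":0,"wz":0.0105},
    {"tx":0.484,"ty":3.752,"tz":-0.241,"wx":0,"wy":0,"wz":0.0105},
  ],
)

```text
time_s: 24.95
ee_pos: [533.7, 164.1, 248.9]
ee_rot: [-179.9, -0.2, 167.9]
force: [0.1, -0.1, -1.2]
gripper_width: 40.1
gripper_force: 0.0
```

>>> move_arm(
  plan=[
    {"tx":0.484,"ty":3.752,"tz":-0.241,"wx":0,"wy":0,"wz":0.0105},
    {"tx":0.484,"ty":3.752,"tz":-0.241,"wx":0,"wy":0,"wz":0.0105},
    {"tx":0.484,"ty":3.752,"tz":-0.241,"wx":0,"wy":0,"wz":0.0105},
    {"tx":0.484,"ty":3.752,"tz":-0.241,"wx":0,"wy":0,"wz":0.0105},
    {"tx":0.484,"ty":3.752,"tz":-0.241,"wx":0,"wy":0,"wz":0.0105},
    {"tx":0,"ty":0,"tz":0,"wx":0,"wy":0,"wz":0},
    {"tx":0,"ty":0,"tz":0,"wx":0,"wy":0,"wz":0},
    {"tx":0,"ty":0,"tz":0,"wx":0,"wy":0,"wz":0},
    {"tx":0,"ty":0,"tz":0,"wx":0,"wy":0,"wz":0},
  ],
)

```text
time_s: 25.7
ee_pos: [554.0, 349.1, 262.0]
ee_rot: [-179.9, -0.1, 164.9]
force: [0.2, 0.1, -0.4]
gripper_width: 40.3
gripper_force: 0.0
```

```bash
python3 -c "
from h import *
import cv2,pickle
f=grab_frame('wrist'); cv2.imwrite('pics/w4.png',f['color'][:,:,::-1]); pickle.dump(f,open('w4.pkl','wb'))
f=grab_frame('top'); cv2.imwrite('pics/t4.png',f['color'][:,:,::-1]); pickle.dump(f,open('t4.pkl','wb'))
print(env.state()['ee_pos'],env.state()['ee_rot'])"
```

```text
[554.327054   349.07837686 262.94785375] [-1.79954717e+02 -1.89450940e-02  1.64856357e+02]
```

View pics/w4.png

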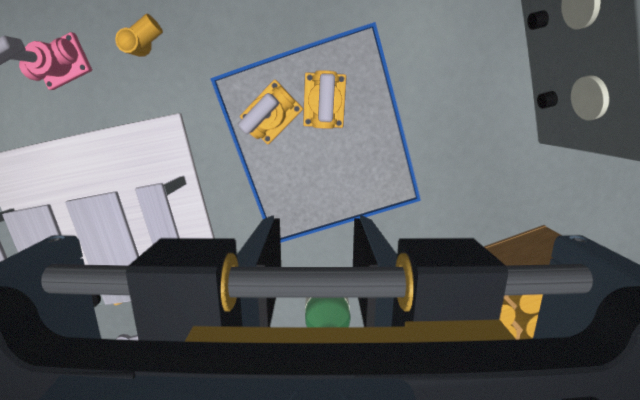

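The wrist view shows valve A with its handle at about (326,97) and foot corners (308,71), (347,72), (344,129) and (304,128). Valve B has its handle at about (259,113) and foot corners (274,80), (300,108) and (269,143).

```bash
python3 - <<'E'
from h import *
import pickle
f=pickle.load(open('w4.pkl','rb')); T=pickle.load(open('t4.pkl','rb'))
C=[(32,25,10),(32,-25,10),(-32,-25,10),(-32,25,10)]
for n,L,q,p0 in (("A",C+[(0,0,108)],[(308,71),(347,72),(344,129),(304,128),(326.5,97)],(480,370,2.8)),
                 ("B",C[:3]+[(0,0,108)],[(274,80),(300,108),(269,143),(259,112.5)],(470,300,2.1))):
    p,e=fit([(f,L,q)],p0,4); print(n,p[:2],np.degrees(p[2]),e)
    r=proj(f,place(p,L,4))-q; print(r.round(1).tolist())
    # top prediction of handle centre
    print("top",proj(T,place(p,[(0,0,108)],4)))
E
```

```text
A [475.55007729 380.17623457] 162.46268412349363 1.312056048610525
[[-2.5, 0.5], [0.3, 1.4], [0.0, -1.5], [-0.3, -2.3], [1.0, 0.3]]
top [[177.18808769 242.56190117]]
B [472.03563052 312.91911313] 120.25171583385375 1.9313462942521176
[[0.3, -2.4], [4.2, -0.5], [-0.2, 1.8], [-1.5, 0.6]]
top [[203.9628585  242.06718509]]
```

```bash
python3 -c "
from h import *
go(472,313,145,120.25,8)"
```

```text
8 rows tx 0.605 ty -0.980 tz 1.474 wz 0.0973 end yaw 120.2
```

>>> move_arm(
  plan=[
    {"tx":0.605,"ty":-0.98,"tz":1.47,"wx":0,"wy":0,"wz":0.0973},
    {"tx":0.605,"ty":-0.98,"tz":1.47,"wx":0,"wy":0,"wz":0.0973},
    {"tx":0.605,"ty":-0.98,"tz":1.47,"wx":0,"wy":0,"wz":0.0973},
    {"tx":0.605,"ty":-0.98,"tz":1.47,"wx":0,"wy":0,"wz":0.0973},
    {"tx":0.605,"ty":-0.98,"tz":1.47,"wx":0,"wy":0,"wz":0.0973},
    {"tx":0.605,"ty":-0.98,"tz":1.47,"wx":0,"wy":0,"wz":0.0973},
    {"tx":0.605,"ty":-0.98,"tz":1.47,"wx":0,"wy":0,"wz":0.0973},
    {"tx":0.605,"ty":-0.98,"tz":1.47,"wx":0,"wy":0,"wz":0.0973},
    {"tx":0,"ty":0,"tz":0,"wx":0,"wy":0,"wz":0},
    {"tx":0,"ty":0,"tz":0,"wx":0,"wy":0,"wz":0},
    {"tx":0,"ty":0,"tz":0,"wx":0,"wy":0,"wz":0},
  ],
)

```text
time_s: 26.72
ee_pos: [473.4, 314.4, 146.8]
ee_rot: [179.8, 0.0, 120.4]
force: [0.0, 0.5, 0.7]
gripper_width: 40.0
gripper_force: 0.0
```

```bash
python3 -c "
from h import *
go(472,313,83,120.25,1)
import cv2
f=grab_frame('side'); cv2.imwrite('pics/s5.png',cv2.resize(f['color'][200:360,240:440,::-1],None,fx=3,fy=3,interpolation=cv2.INTER_CUBIC))"
```

```text
1 rows tx -0.051 ty -0.196 tz 6.377 wz 0.0031 end yaw 120.2
```

View pics/s5.png

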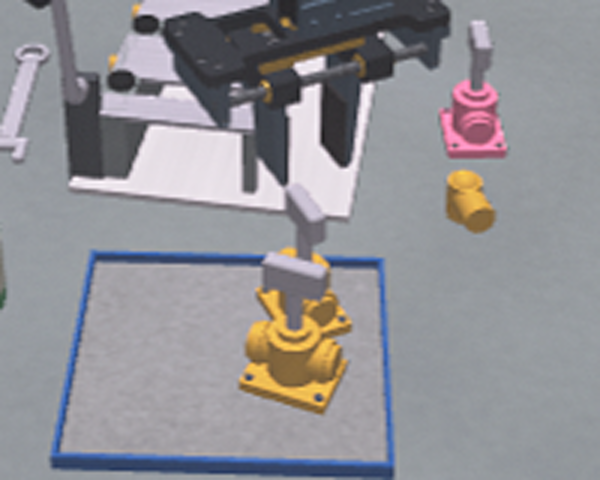

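The fingers straddle valve B's handle from above, and both valves stand upright. I'll descend and grip.

>>> move_arm(
  plan=[
    {"tx":0,"ty":-0.1,"tz":2.2,"wx":0,"wy":0,"wz":0},
    {"tx":0,"ty":0,"tz":2.4,"wx":0,"wy":0,"wz":0},
    {"tx":0,"ty":0,"tz":1.7,"wx":0,"wy":0,"wz":0},
    {"tx":0,"ty":0,"tz":0,"wx":0,"wy":0,"wz":0},
    {"tx":0,"ty":0,"tz":0,"wx":0,"wy":0,"wz":0},
  ],
)

```text
time_s: 27.18
ee_pos: [472.0, 314.0, 82.8]
ee_rot: [180.0, 0.0, 120.4]
force: [0.7, 0.8, 0.3]
gripper_width: 40.0
gripper_force: 0.0
```

>>> move_arm(
  plan=[
    {"tx":0,"ty":0,"tz":0,"wx":0,"wy":0,"wz":0},
    {"tx":0,"ty":0,"tz":0,"wx":0,"wy":0,"wz":0},
    {"tx":0,"ty":0,"tz":0,"wx":0,"wy":0,"wz":0},
    {"tx":0,"ty":0,"tz":0,"wx":0,"wy":0,"wz":0},
    {"tx":0,"ty":0,"tz":0,"wx":0,"wy":0,"wz":0},
    {"tx":0,"ty":0,"tz":0,"wx":0,"wy":0,"wz":0},
    {"tx":0,"ty":0,"tz":0,"wx":0,"wy":0,"wz":0},
  ],
  gripper=0,
)

```text
time_s: 27.77
ee_pos: [471.7, 314.0, 83.4]
ee_rot: [179.9, 0.0, 120.4]
force: [-0.0, -1.6, 6.6]
gripper_width: 14.1
gripper_force: 45.0
```

>>> move_arm(
  plan=[
    {"tx":0,"ty":0,"tz":-1,"wx":0,"wy":0,"wz":0},
    {"tx":0,"ty":0,"tz":-3,"wx":0,"wy":0,"wz":0},
    {"tx":0,"ty":0,"tz":-4,"wx":0,"wy":0,"wz":0},
    {"tx":0,"ty":0,"tz":-3,"wx":0,"wy":0,"wz":0},
    {"tx":0,"ty":0,"tz":-1,"wx":0,"wy":0,"wz":0},
    {"tx":0,"ty":0,"tz":0,"wx":0,"wy":0,"wz":0},
    {"tx":0,"ty":0,"tz":0,"wx":0,"wy":0,"wz":0},
  ],
)

```text
time_s: 28.35
ee_pos: [470.3, 313.4, 201.1]
ee_rot: [-179.9, 0.0, 120.4]
force: [-0.6, -0.8, -4.1]
gripper_width: 13.6
gripper_force: 45.0
```

```bash
python3 -c "
from h import *
go(449.8,47.9,200,175.2,10)"
```

```text
10 rows tx -1.406 ty -2.382 tz 0.011 wz -0.0957 end yaw 175.2
```

>>> move_arm(
  plan=[
    {"tx":-1.406,"ty":-2.382,"tz":0,"wx":0,"wy":0,"wz":-0.0957},
    {"tx":-1.406,"ty":-2.382,"tz":0,"wx":0,"wy":0,"wz":-0.0957},
    {"tx":-1.406,"ty":-2.382,"tz":0,"wx":0,"wy":0,"wz":-0.0957},
    {"tx":-1.406,"ty":-2.382,"tz":0,"wx":0,"wy":0,"wz":-0.0957},
    {"tx":-1.406,"ty":-2.382,"tz":0,"wx":0,"wy":0,"wz":-0.0957},
    {"tx":-1.406,"ty":-2.382,"tz":0,"wx":0,"wy":0,"wz":-0.0957},
    {"tx":-1.406,"ty":-2.382,"tz":0,"wx":0,"wy":0,"wz":-0.0957},
    {"tx":-1.406,"ty":-2.382,"tz":0,"wx":0,"wy":0,"wz":-0.0957},
    {"tx":-1.406,"ty":-2.382,"tz":0,"wx":0,"wy":0,"wz":-0.0957},
    {"tx":-1.406,"ty":-2.382,"tz":0,"wx":0,"wy":0,"wz":-0.0957},
  ],
)

```text
time_s: 29.18
ee_pos: [448.2, 46.9, 199.6]
ee_rot: [-179.9, -0.4, 175.5]
force: [0.8, 0.9, -3.2]
gripper_width: 13.6
gripper_force: 45.0
```

>>> move_arm(
  plan=[
    {"tx":0,"ty":0,"tz":0,"wx":0,"wy":0,"wz":0},
    {"tx":0,"ty":0,"tz":0,"wx":0,"wy":0,"wz":0},
    {"tx":0,"ty":0,"tz":0,"wx":0,"wy":0,"wz":0},
    {"tx":0,"ty":0,"tz":0,"wx":0,"wy":0,"wz":0},
  ],
)

```text
time_s: 29.52
ee_pos: [449.6, 49.0, 201.2]
ee_rot: [-180.0, -0.2, 175.2]
force: [0.3, -0.1, -3.6]
gripper_width: 13.8
gripper_force: 45.0
```

```bash
python3 -c "
from h import *
go(449.8,48.6,89,175.2,1)"
```

```text
1 rows tx -0.024 ty -0.039 tz 11.222 wz -0.0001 end yaw 175.2
```

>>> move_arm(
  plan=[
    {"tx":0,"ty":0,"tz":2.5,"wx":0,"wy":0,"wz":0},
    {"tx":0,"ty":0,"tz":3.5,"wx":0,"wy":0,"wz":0},
    {"tx":0,"ty":0,"tz":3,"wx":0,"wy":0,"wz":0},
    {"tx":0,"ty":0,"tz":1.5,"wx":0,"wy":0,"wz":0},
    {"tx":0,"ty":0,"tz":0.6,"wx":0,"wy":0,"wz":0},
    {"tx":0,"ty":0,"tz":0,"wx":0,"wy":0,"wz":0},
    {"tx":0,"ty":0,"tz":0,"wx":0,"wy":0,"wz":0},
  ],
)

```text
time_s: 30.1
ee_pos: [451.3, 49.0, 92.1]
ee_rot: [180.0, 0.1, 175.2]
force: [0.1, 0.8, -2.4]
gripper_width: 14.0
gripper_force: 45.0
```

>>> move_arm(
  plan=[
    {"tx":-1.5,"ty":0,"tz":0,"wx":0,"wy":0,"wz":0},
    {"tx":-1.5,"ty":0,"tz":0,"wx":0,"wy":0,"wz":0},
    {"tx":-1.5,"ty":0,"tz":0,"wx":0,"wy":0,"wz":0},
    {"tx":-1.5,"ty":0,"tz":0,"wx":0,"wy":0,"wz":0},
    {"tx":0,"ty":0,"tz":0,"wx":0,"wy":0,"wz":0},
    {"tx":0,"ty":0,"tz":0,"wx":0,"wy":0,"wz":0},
  ],
)

```text
time_s: 30.6
ee_pos: [511.5, 43.5, 92.7]
ee_rot: [180.0, 0.1, 175.2]
force: [-0.5, 0.1, -4.1]
gripper_width: 13.6
gripper_force: 45.0
```

>>> move_arm(
  plan=[
    {"tx":-1,"ty":0,"tz":0.3,"wx":0,"wy":0,"wz":0},
    {"tx":-1.5,"ty":0,"tz":0,"wx":0,"wy":0,"wz":0},
    {"tx":-1.5,"ty":0,"tz":0,"wx":0,"wy":0,"wz":0},
    {"tx":-1.5,"ty":0,"tz":0,"wx":0,"wy":0,"wz":0},
    {"tx":-0.7,"ty":0,"tz":0,"wx":0,"wy":0,"wz":0},
    {"tx":0,"ty":0,"tz":0,"wx":0,"wy":0,"wz":0},
    {"tx":0,"ty":0,"tz":0,"wx":0,"wy":0,"wz":0},
    {"tx":0,"ty":0,"tz":0,"wx":0,"wy":0,"wz":0},
  ],
)

```text
time_s: 31.27
ee_pos: [570.9, 38.2, 88.3]
ee_rot: [-180.0, -0.1, 175.2]
force: [-0.4, 0.7, -3.9]
gripper_width: 13.9
gripper_force: 45.0
```

>>> move_arm(
  plan=[
    {"tx":-0.2,"ty":0,"tz":0.1,"wx":0,"wy":0,"wz":0},
    {"tx":-0.2,"ty":0,"tz":0.1,"wx":0,"wy":0,"wz":0},
    {"tx":-0.2,"ty":0,"tz":0,"wx":0,"wy":0,"wz":0},
    {"tx":0,"ty":0,"tz":0,"wx":0,"wy":0,"wz":0},
    {"tx":0,"ty":0,"tz":0,"wx":0,"wy":0,"wz":0},
  ],
)

```text
time_s: 31.68
ee_pos: [578.1, 37.7, 87.5]
ee_rot: [-180.0, 0.0, 175.2]
force: [-3.5, -0.1, 6.3]
gripper_width: 14.4
gripper_force: 45.0
```

>>> move_arm(
  plan=[
    {"tx":-0.2,"ty":0,"tz":0,"wx":0,"wy":0,"wz":0},
    {"tx":-0.2,"ty":0,"tz":0,"wx":0,"wy":0,"wz":0},
    {"tx":-0.2,"ty":0,"tz":0,"wx":0,"wy":0,"wz":0},
    {"tx":0,"ty":0,"tz":0,"wx":0,"wy":0,"wz":0},
    {"tx":0,"ty":0,"tz":0,"wx":0,"wy":0,"wz":0},
  ],
)

```text
time_s: 32.1
ee_pos: [580.7, 37.4, 87.6]
ee_rot: [-180.0, -0.4, 175.2]
force: [-10.6, 1.5, 12.9]
gripper_width: 13.6
gripper_force: 45.0
```

>>> move_arm(
  plan=[
    {"tx":-0.2,"ty":0,"tz":0,"wx":0,"wy":0,"wz":0},
    {"tx":-0.2,"ty":0,"tz":0,"wx":0,"wy":0,"wz":0},
    {"tx":0,"ty":0,"tz":0,"wx":0,"wy":0,"wz":0},
    {"tx":0,"ty":0,"tz":0,"wx":0,"wy":0,"wz":0},
    {"tx":0,"ty":0,"tz":0,"wx":0,"wy":0,"wz":0},
  ],
)

```text
time_s: 32.52
ee_pos: [581.2, 37.4, 87.9]
ee_rot: [-180.0, -0.8, 175.1]
force: [-18.7, 1.9, 19.4]
gripper_width: 13.4
gripper_force: 45.0
```

>>> move_arm(
  plan=[
    {"tx":0,"ty":0,"tz":0,"wx":0,"wy":0,"wz":0},
    {"tx":0,"ty":0,"tz":0,"wx":0,"wy":0,"wz":0},
    {"tx":0,"ty":0,"tz":0,"wx":0,"wy":0,"wz":0},
    {"tx":0,"ty":0,"tz":0,"wx":0,"wy":0,"wz":0},
    {"tx":0,"ty":0,"tz":-1,"wx":0,"wy":0,"wz":0},
    {"tx":0,"ty":0,"tz":-3,"wx":0,"wy":0,"wz":0},
    {"tx":0,"ty":0,"tz":-4,"wx":0,"wy":0,"wz":0},
    {"tx":0,"ty":0,"tz":-4,"wx":0,"wy":0,"wz":0},
    {"tx":0,"ty":0,"tz":0,"wx":0,"wy":0,"wz":0},
    {"tx":0,"ty":0,"tz":0,"wx":0,"wy":0,"wz":0},
  ],
  gripper=4,
)

```text
time_s: 33.35
ee_pos: [590.1, 36.8, 210.0]
ee_rot: [180.0, 0.4, 175.2]
force: [-0.3, -0.7, -0.9]
gripper_width: 39.7
gripper_force: 0.0
```

```bash
python3 -c "
from h import *
go(475.5,380.2,145,162.5,10)"
```

```text
10 rows tx 1.758 ty 3.173 tz 0.650 wz 0.0221 end yaw 162.5
```

>>> move_arm(
  plan=[
    {"tx":1.758,"ty":3.173,"tz":0.65,"wx":0,"wy":0,"wz":0.0221},
    {"tx":1.758,"ty":3.173,"tz":0.65,"wx":0,"wy":0,"wz":0.0221},
    {"tx":1.758,"ty":3.173,"tz":0.65,"wx":0,"wy":0,"wz":0.0221},
    {"tx":1.758,"ty":3.173,"tz":0.65,"wx":0,"wy":0,"wz":0.0221},
    {"tx":1.758,"ty":3.173,"tz":0.65,"wx":0,"wy":0,"wz":0.0221},
    {"tx":1.758,"ty":3.173,"tz":0.65,"wx":0,"wy":0,"wz":0.0221},
    {"tx":1.758,"ty":3.173,"tz":0.65,"wx":0,"wy":0,"wz":0.0221},
    {"tx":1.758,"ty":3.173,"tz":0.65,"wx":0,"wy":0,"wz":0.0221},
    {"tx":1.758,"ty":3.173,"tz":0.65,"wx":0,"wy":0,"wz":0.0221},
    {"tx":1.758,"ty":3.173,"tz":0.65,"wx":0,"wy":0,"wz":0.0221},
    {"tx":0,"ty":0,"tz":0,"wx":0,"wy":0,"wz":0},
    {"tx":0,"ty":0,"tz":0,"wx":0,"wy":0,"wz":0},
  ],
)

```text
time_s: 34.35
ee_pos: [471.9, 381.0, 139.3]
ee_rot: [-179.8, -0.1, 162.7]
force: [-1.4, -0.5, -1.1]
gripper_width: 40.1
gripper_force: 0.0
```

>>> move_arm(
  plan=[
    {"tx":0,"ty":0,"tz":0,"wx":0,"wy":0,"wz":0},
    {"tx":0,"ty":0,"tz":0,"wx":0,"wy":0,"wz":0},
  ],
)

```text
time_s: 34.52
ee_pos: [473.6, 378.9, 141.1]
ee_rot: [-179.9, -0.0, 162.5]
force: [1.4, -1.0, 0.2]
gripper_width: 40.3
gripper_force: 0.0
```

```bash
python3 -c "
from h import *
go(475.5,380.2,83,162.5,1)
import cv2
f=grab_frame('top'); cv2.imwrite('pics/t5.png',cv2.resize(f['color'][155:275,150:390,::-1],None,fx=3,fy=3,interpolation=cv2.INTER_CUBIC))"
```

```text
1 rows tx -0.140 ty 0.183 tz 5.808 wz -0.0007 end yaw 162.5
```

View pics/t5.png

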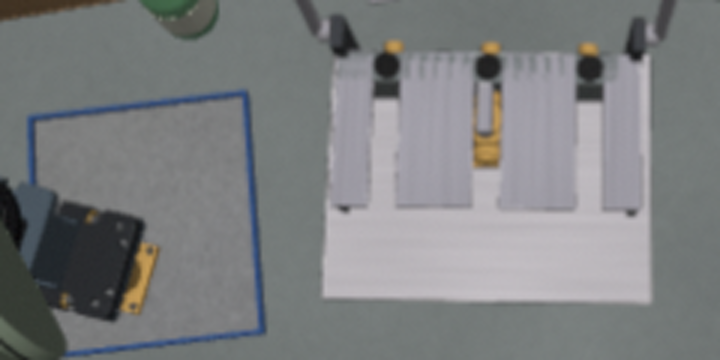

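The top view shows the new valve home in the middle slot, with its handle at (485,108), about 5 mm further in than the tested one was. The gripper is over valve A.

>>> move_arm(
  plan=[
    {"tx":0,"ty":0.1,"tz":2,"wx":0,"wy":0,"wz":0},
    {"tx":0,"ty":0,"tz":2.2,"wx":0,"wy":0,"wz":0},
    {"tx":0,"ty":0,"tz":1.6,"wx":0,"wy":0,"wz":0},
    {"tx":0,"ty":0,"tz":0,"wx":0,"wy":0,"wz":0},
    {"tx":0,"ty":0,"tz":0,"wx":0,"wy":0,"wz":0},
  ],
)

```text
time_s: 34.98
ee_pos: [474.0, 379.9, 83.3]
ee_rot: [-179.9, -0.0, 162.4]
force: [0.2, 0.3, 0.8]
gripper_width: 40.1
gripper_force: 0.0
```

>>> move_arm(
  plan=[
    {"tx":0,"ty":0,"tz":0,"wx":0,"wy":0,"wz":0},
    {"tx":0,"ty":0,"tz":0,"wx":0,"wy":0,"wz":0},
    {"tx":0,"ty":0,"tz":0,"wx":0,"wy":0,"wz":0},
    {"tx":0,"ty":0,"tz":0,"wx":0,"wy":0,"wz":0},
    {"tx":0,"ty":0,"tz":0,"wx":0,"wy":0,"wz":0},
    {"tx":0,"ty":0,"tz":0,"wx":0,"wy":0,"wz":0},
    {"tx":0,"ty":0,"tz":0,"wx":0,"wy":0,"wz":0},
  ],
  gripper=0,
)

```text
time_s: 35.57
ee_pos: [474.0, 381.1, 84.2]
ee_rot: [180.0, 0.0, 162.5]
force: [-0.3, -0.7, 4.2]
gripper_width: 13.8
gripper_force: 45.0
```

>>> move_arm(
  plan=[
    {"tx":0,"ty":0,"tz":-1,"wx":0,"wy":0,"wz":0},
    {"tx":0,"ty":0,"tz":-3,"wx":0,"wy":0,"wz":0},
    {"tx":0,"ty":0,"tz":-4,"wx":0,"wy":0,"wz":0},
    {"tx":0,"ty":0,"tz":-3,"wx":0,"wy":0,"wz":0},
    {"tx":0,"ty":0,"tz":-1,"wx":0,"wy":0,"wz":0},
    {"tx":0,"ty":0,"tz":0,"wx":0,"wy":0,"wz":0},
    {"tx":0,"ty":0,"tz":0,"wx":0,"wy":0,"wz":0},
  ],
)

```text
time_s: 36.15
ee_pos: [473.0, 380.7, 202.2]
ee_rot: [-179.9, -0.1, 162.5]
force: [-0.0, -0.3, -4.4]
gripper_width: 13.9
gripper_force: 45.0
```

```bash
python3 -c "
from h import *
go(457.4,138.4,200,175.2,10)"
```

```text
10 rows tx -0.342 ty -2.409 tz 0.022 wz -0.0221 end yaw 175.2
```

>>> move_arm(
  plan=[
    {"tx":-0.342,"ty":-2.409,"tz":0,"wx":0,"wy":0,"wz":-0.0221},
    {"tx":-0.342,"ty":-2.409,"tz":0,"wx":0,"wy":0,"wz":-0.0221},
    {"tx":-0.342,"ty":-2.409,"tz":0,"wx":0,"wy":0,"wz":-0.0221},
    {"tx":-0.342,"ty":-2.409,"tz":0,"wx":0,"wy":0,"wz":-0.0221},
    {"tx":-0.342,"ty":-2.409,"tz":0,"wx":0,"wy":0,"wz":-0.0221},
    {"tx":-0.342,"ty":-2.409,"tz":0,"wx":0,"wy":0,"wz":-0.0221},
    {"tx":-0.342,"ty":-2.409,"tz":0,"wx":0,"wy":0,"wz":-0.0221},
    {"tx":-0.342,"ty":-2.409,"tz":0,"wx":0,"wy":0,"wz":-0.0221},
    {"tx":-0.342,"ty":-2.409,"tz":0,"wx":0,"wy":0,"wz":-0.0221},
    {"tx":-0.342,"ty":-2.409,"tz":0,"wx":0,"wy":0,"wz":-0.0221},
  ],
)

```text
time_s: 36.98
ee_pos: [455.9, 137.1, 200.5]
ee_rot: [-179.9, -0.4, 175.3]
force: [0.9, -0.0, -3.9]
gripper_width: 13.7
gripper_force: 45.0
```

>>> move_arm(
  plan=[
    {"tx":0,"ty":0,"tz":0,"wx":0,"wy":0,"wz":0},
    {"tx":0,"ty":0,"tz":0,"wx":0,"wy":0,"wz":0},
    {"tx":0,"ty":0,"tz":0,"wx":0,"wy":0,"wz":0},
    {"tx":0,"ty":0,"tz":0,"wx":0,"wy":0,"wz":0},
  ],
)

```text
time_s: 37.32
ee_pos: [457.5, 139.3, 202.3]
ee_rot: [-180.0, -0.1, 175.2]
force: [0.3, 0.6, -3.3]
gripper_width: 13.8
gripper_force: 45.0
```

>>> move_arm(
  plan=[
    {"tx":0,"ty":0,"tz":2.5,"wx":0,"wy":0,"wz":0},
    {"tx":0,"ty":0,"tz":3.5,"wx":0,"wy":0,"wz":0},
    {"tx":0,"ty":0,"tz":3,"wx":0,"wy":0,"wz":0},
    {"tx":0,"ty":0,"tz":1.5,"wx":0,"wy":0,"wz":0},
    {"tx":0,"ty":0,"tz":0.6,"wx":0,"wy":0,"wz":0},
    {"tx":0,"ty":0,"tz":0,"wx":0,"wy":0,"wz":0},
    {"tx":0,"ty":0,"tz":0,"wx":0,"wy":0,"wz":0},
  ],
)

```text
time_s: 37.9
ee_pos: [458.8, 139.5, 93.0]
ee_rot: [180.0, 0.1, 175.2]
force: [0.3, 0.6, -2.5]
gripper_width: 14.0
gripper_force: 45.0
```

```bash
python3 -c "
from h import *
go(457.4,138.4,89.5,175.2,1);print(env.state()['ee_rot'],env.state()['gripper_width'])"
```

```text
1 rows tx 0.129 ty -0.121 tz 0.351 wz 0.0005 end yaw 175.2
[1.79979523e+02 5.75808214e-02 1.75230501e+02] 14.013922743144764
```

>>> move_arm(
  plan=[
    {"tx":0,"ty":-0.1,"tz":0.3,"wx":0,"wy":0,"wz":0},
    {"tx":-1.5,"ty":0,"tz":0,"wx":0,"wy":0,"wz":0},
    {"tx":-1.5,"ty":0,"tz":0,"wx":0,"wy":0,"wz":0},
    {"tx":-1.5,"ty":0,"tz":0,"wx":0,"wy":0,"wz":0},
    {"tx":-1.5,"ty":0,"tz":0,"wx":0,"wy":0,"wz":0},
    {"tx":0,"ty":0,"tz":0,"wx":0,"wy":0,"wz":0},
    {"tx":0,"ty":0,"tz":0,"wx":0,"wy":0,"wz":0},
  ],
)

```text
time_s: 38.48
ee_pos: [518.5, 132.8, 90.3]
ee_rot: [180.0, 0.1, 175.2]
force: [-0.0, 0.0, -4.1]
gripper_width: 13.9
gripper_force: 45.0
```

>>> move_arm(
  plan=[
    {"tx":-1,"ty":0,"tz":0,"wx":0,"wy":0,"wz":0},
    {"tx":-1.5,"ty":0,"tz":0,"wx":0,"wy":0,"wz":0},
    {"tx":-1.5,"ty":0,"tz":0,"wx":0,"wy":0,"wz":0},
    {"tx":-1.2,"ty":0,"tz":0,"wx":0,"wy":0,"wz":0},
    {"tx":-0.7,"ty":0,"tz":0,"wx":0,"wy":0,"wz":0},
    {"tx":0,"ty":0,"tz":0,"wx":0,"wy":0,"wz":0},
    {"tx":0,"ty":0,"tz":0,"wx":0,"wy":0,"wz":0},
  ],
)

```text
time_s: 39.07
ee_pos: [575.9, 127.7, 89.4]
ee_rot: [-180.0, -0.1, 175.2]
force: [0.4, 0.0, -2.9]
gripper_width: 13.5
gripper_force: 45.0
```

>>> move_arm(
  plan=[
    {"tx":-0.2,"ty":0,"tz":0.1,"wx":0,"wy":0,"wz":0},
    {"tx":-0.2,"ty":0,"tz":0,"wx":0,"wy":0,"wz":0},
    {"tx":-0.2,"ty":0,"tz":0,"wx":0,"wy":0,"wz":0},
    {"tx":-0.2,"ty":0,"tz":0,"wx":0,"wy":0,"wz":0},
    {"tx":0,"ty":0,"tz":0,"wx":0,"wy":0,"wz":0},
    {"tx":0,"ty":0,"tz":0,"wx":0,"wy":0,"wz":0},
  ],
)

```text
time_s: 39.57
ee_pos: [584.6, 127.1, 88.6]
ee_rot: [-180.0, -0.0, 175.2]
force: [-0.3, 0.7, -3.5]
gripper_width: 14.2
gripper_force: 45.0
```

>>> move_arm(
  plan=[
    {"tx":-0.2,"ty":0,"tz":0.1,"wx":0,"wy":0,"wz":0},
    {"tx":-0.2,"ty":0,"tz":0,"wx":0,"wy":0,"wz":0},
    {"tx":-0.2,"ty":0,"tz":0,"wx":0,"wy":0,"wz":0},
    {"tx":0,"ty":0,"tz":0,"wx":0,"wy":0,"wz":0},
    {"tx":0,"ty":0,"tz":0,"wx":0,"wy":0,"wz":0},
  ],
)

```text
time_s: 39.98
ee_pos: [588.5, 126.8, 88.4]
ee_rot: [-180.0, -0.2, 175.1]
force: [-8.7, -0.1, 6.8]
gripper_width: 13.7
gripper_force: 45.0
```

>>> move_arm(
  plan=[
    {"tx":-0.2,"ty":0,"tz":0,"wx":0,"wy":0,"wz":0},
    {"tx":-0.2,"ty":0,"tz":0,"wx":0,"wy":0,"wz":0},
    {"tx":0,"ty":0,"tz":0,"wx":0,"wy":0,"wz":0},
    {"tx":0,"ty":0,"tz":0,"wx":0,"wy":0,"wz":0},
    {"tx":0,"ty":0,"tz":0,"wx":0,"wy":0,"wz":0},
  ],
)

```text
time_s: 40.4
ee_pos: [589.0, 126.8, 88.6]
ee_rot: [-180.0, -0.7, 175.1]
force: [-15.0, 1.5, 14.6]
gripper_width: 14.0
gripper_force: 45.0
```

>>> move_arm(
  plan=[
    {"tx":0,"ty":0,"tz":0,"wx":0,"wy":0,"wz":0},
    {"tx":0,"ty":0,"tz":0,"wx":0,"wy":0,"wz":0},
    {"tx":0,"ty":0,"tz":0,"wx":0,"wy":0,"wz":0},
    {"tx":0,"ty":0,"tz":0,"wx":0,"wy":0,"wz":0},
    {"tx":0,"ty":0,"tz":-1,"wx":0,"wy":0,"wz":0},
    {"tx":0,"ty":0,"tz":-3,"wx":0,"wy":0,"wz":0},
    {"tx":0,"ty":0,"tz":-4,"wx":0,"wy":0,"wz":0},
    {"tx":0,"ty":0,"tz":-4,"wx":0,"wy":0,"wz":0},
    {"tx":0,"ty":0,"tz":-4,"wx":0,"wy":0,"wz":0},
    {"tx":0,"ty":0,"tz":-3,"wx":0,"wy":0,"wz":0},
    {"tx":0,"ty":0,"tz":0,"wx":0,"wy":0,"wz":0},
    {"tx":0,"ty":0,"tz":0,"wx":0,"wy":0,"wz":0},
  ],
  gripper=4,
)

```text
time_s: 41.4
ee_pos: [595.6, 126.4, 280.5]
ee_rot: [179.9, 0.3, 175.2]
force: [0.1, 0.3, -0.5]
gripper_width: 39.7
gripper_force: 0.0
```

```bash
python3 -c "
from h import *
go(641,-157,285,86,13)"
```

```text
13 rows tx -2.006 ty -1.400 tz -0.035 wz 0.1197 end yaw 86.0
```

>>> move_arm(
  plan=[
    {"tx":-2.006,"ty":-1.4,"tz":-0.03,"wx":0,"wy":0,"wz":0.1197},
    {"tx":-2.006,"ty":-1.4,"tz":-0.03,"wx":0,"wy":0,"wz":0.1197},
    {"tx":-2.006,"ty":-1.4,"tz":-0.03,"wx":0,"wy":0,"wz":0.1197},
    {"tx":-2.006,"ty":-1.4,"tz":-0.03,"wx":0,"wy":0,"wz":0.1197},
    {"tx":-2.006,"ty":-1.4,"tz":-0.03,"wx":0,"wy":0,"wz":0.1197},
    {"tx":-2.006,"ty":-1.4,"tz":-0.03,"wx":0,"wy":0,"wz":0.1197},
    {"tx":-2.006,"ty":-1.4,"tz":-0.03,"wx":0,"wy":0,"wz":0.1197},
    {"tx":-2.006,"ty":-1.4,"tz":-0.03,"wx":0,"wy":0,"wz":0.1197},
    {"tx":-2.006,"ty":-1.4,"tz":-0.03,"wx":0,"wy":0,"wz":0.1197},
    {"tx":-2.006,"ty":-1.4,"tz":-0.03,"wx":0,"wy":0,"wz":0.1197},
    {"tx":-2.006,"ty":-1.4,"tz":-0.03,"wx":0,"wy":0,"wz":0.1197},
    {"tx":-2.006,"ty":-1.4,"tz":-0.03,"wx":0,"wy":0,"wz":0.1197},
  ],
)

```text
time_s: 42.4
ee_pos: [652.3, -137.7, 278.7]
ee_rot: [-179.8, -0.0, 92.5]
force: [0.7, 0.2, -0.4]
gripper_width: 40.2
gripper_force: 0.0
```

>>> move_arm(
  plan=[
    {"tx":-2.006,"ty":-1.4,"tz":-0.03,"wx":0,"wy":0,"wz":0.1197},
    {"tx":0,"ty":0,"tz":0,"wx":0,"wy":0,"wz":0.014},
    {"tx":0,"ty":0,"tz":0,"wx":0,"wy":0,"wz":0},
    {"tx":0,"ty":0,"tz":0,"wx":0,"wy":0,"wz":0},
    {"tx":0,"ty":0,"tz":0,"wx":0,"wy":0,"wz":0},
  ],
)

```text
time_s: 42.82
ee_pos: [640.3, -156.2, 280.6]
ee_rot: [-179.9, -0.0, 85.3]
force: [-0.4, -0.2, 0.3]
gripper_width: 40.1
gripper_force: 0.0
```

```bash
python3 -c "
from h import *
go(641.5,-157,190,85.2,1)
import cv2
f=grab_frame('top'); a=f['color'][155:255,220:400,::-1]; b=grab_frame('side')['color'][180:280,240:420,::-1]
cv2.imwrite('pics/c6.png',cv2.resize(__import__('numpy').vstack([a,b]),None,fx=3,fy=3,interpolation=cv2.INTER_CUBIC))"
```

```text
1 rows tx -0.072 ty 0.127 tz 9.064 wz 0.0023 end yaw 85.2
```

View pics/c6.png

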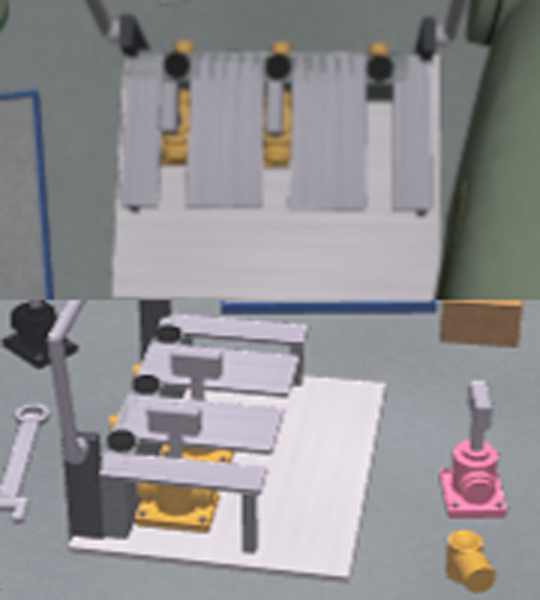

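Both new valves are home and level with each other, with handles at (168,105) and (274,105). Next I'll grip the lever and swing it down.

>>> move_arm(
  plan=[
    {"tx":0,"ty":0,"tz":2.5,"wx":0,"wy":0,"wz":0},
    {"tx":0,"ty":0.1,"tz":3.5,"wx":0,"wy":0,"wz":0},
    {"tx":0,"ty":0,"tz":3,"wx":0,"wy":0,"wz":0},
    {"tx":0,"ty":0,"tz":0,"wx":0,"wy":0,"wz":0},
    {"tx":0,"ty":0,"tz":0,"wx":0,"wy":0,"wz":0},
  ],
)

```text
time_s: 43.33
ee_pos: [640.5, -156.4, 190.2]
ee_rot: [-179.8, -0.0, 85.3]
force: [0.4, -1.4, 0.7]
gripper_width: 39.9
gripper_force: 0.0
```

>>> move_arm(
  plan=[
    {"tx":0,"ty":0,"tz":0,"wx":0,"wy":0,"wz":0},
    {"tx":0,"ty":0,"tz":0,"wx":0,"wy":0,"wz":0},
    {"tx":0,"ty":0,"tz":0,"wx":0,"wy":0,"wz":0},
    {"tx":0,"ty":0,"tz":0,"wx":0,"wy":0,"wz":0},
    {"tx":0,"ty":0,"tz":0,"wx":0,"wy":0,"wz":0},
    {"tx":0,"ty":0,"tz":0,"wx":0,"wy":0,"wz":0},
    {"tx":0,"ty":0,"tz":0,"wx":0,"wy":0,"wz":0},
  ],
  gripper=0,
  force=25,
)

```text
time_s: 43.92
ee_pos: [642.2, -157.4, 193.7]
ee_rot: [179.7, 0.0, 85.2]
force: [0.8, 0.8, 5.7]
gripper_width: 19.4
gripper_force: 25.0
```

>>> move_arm(
  plan=[
    {"tx":0,"ty":-0.5,"tz":0,"wx":0,"wy":0,"wz":0},
    {"tx":0,"ty":-1.37,"tz":0.1,"wx":0,"wy":0,"wz":0},
    {"tx":0,"ty":-1.35,"tz":0.28,"wx":0,"wy":0,"wz":0},
    {"tx":0,"ty":-1.3,"tz":0.45,"wx":0,"wy":0,"wz":0},
    {"tx":0,"ty":-1.23,"tz":0.62,"wx":0,"wy":0,"wz":0},
    {"tx":0,"ty":-1.14,"tz":0.77,"wx":0,"wy":0,"wz":0},
    {"tx":0,"ty":-1.03,"tz":0.91,"wx":0,"wy":0,"wz":0},
    {"tx":0,"ty":-0.9,"tz":1.04,"wx":0,"wy":0,"wz":0},
    {"tx":0,"ty":0,"tz":0,"wx":0,"wy":0,"wz":0},
    {"tx":0,"ty":0,"tz":0,"wx":0,"wy":0,"wz":0},
  ],
)

```text
time_s: 44.75
ee_pos: [553.4, -149.4, 149.6]
ee_rot: [180.0, -0.1, 85.2]
force: [3.2, 2.7, -4.2]
gripper_width: 19.2
gripper_force: 25.0
```

>>> move_arm(
  plan=[
    {"tx":0,"ty":-0.76,"tz":1.15,"wx":0,"wy":0,"wz":0},
    {"tx":0,"ty":-0.61,"tz":1.24,"wx":0,"wy":0,"wz":0},
    {"tx":0,"ty":-0.44,"tz":1.3,"wx":0,"wy":0,"wz":0},
    {"tx":0,"ty":-0.27,"tz":1.35,"wx":0,"wy":0,"wz":0},
    {"tx":0,"ty":-0.09,"tz":1.2,"wx":0,"wy":0,"wz":0},
    {"tx":0,"ty":0,"tz":0.2,"wx":0,"wy":0,"wz":0},
    {"tx":0,"ty":0,"tz":0,"wx":0,"wy":0,"wz":0},
    {"tx":0,"ty":0,"tz":0,"wx":0,"wy":0,"wz":0},
  ],
)

```text
time_s: 45.42
ee_pos: [529.8, -147.3, 84.5]
ee_rot: [-179.7, -0.1, 85.2]
force: [-2.4, 3.0, -5.3]
gripper_width: 19.4
gripper_force: 25.0
```

>>> move_arm(
  plan=[
    {"tx":0,"ty":0,"tz":0.2,"wx":0,"wy":0,"wz":0},
    {"tx":0,"ty":0,"tz":0.2,"wx":0,"wy":0,"wz":0},
    {"tx":0,"ty":0,"tz":0,"wx":0,"wy":0,"wz":0},
    {"tx":0,"ty":0,"tz":0,"wx":0,"wy":0,"wz":0},
    {"tx":0,"ty":0,"tz":0,"wx":0,"wy":0,"wz":0},
  ],
)

```text
time_s: 45.83
ee_pos: [529.7, -147.3, 81.5]
ee_rot: [-179.7, -0.1, 85.2]
force: [-6.3, 4.4, 1.2]
gripper_width: 19.9
gripper_force: 25.0
```

>>> move_arm(
  plan=[
    {"tx":0,"ty":0,"tz":0.2,"wx":0,"wy":0,"wz":0},
    {"tx":0,"ty":0,"tz":0.2,"wx":0,"wy":0,"wz":0},
    {"tx":0,"ty":0,"tz":0,"wx":0,"wy":0,"wz":0},
    {"tx":0,"ty":0,"tz":0,"wx":0,"wy":0,"wz":0},
    {"tx":0,"ty":0,"tz":0,"wx":0,"wy":0,"wz":0},
  ],
)

```text
time_s: 46.25
ee_pos: [529.6, -147.3, 77.6]
ee_rot: [-179.7, -0.1, 85.2]
force: [-6.0, 4.6, 0.8]
gripper_width: 19.7
gripper_force: 25.0
```

```bash
python3 -c "
from h import *
import cv2,numpy as np
f=grab_frame('top'); a=f['color'][155:255,220:400,::-1]; b=grab_frame('side')['color'][130:280,240:420,::-1]
print(env.state()['force'],env.state()['ee_pos'])
cv2.imwrite('pics/c7.png',cv2.resize(np.hstack([np.vstack([a,a[:50]*0]),b]),None,fx=2.2,fy=2.2,interpolation=cv2.INTER_CUBIC))"
```

```text
[-5.39265988  4.23935211  2.2922531 ] [ 529.5643163  -147.29559823   77.62255971]
```

View pics/c7.png

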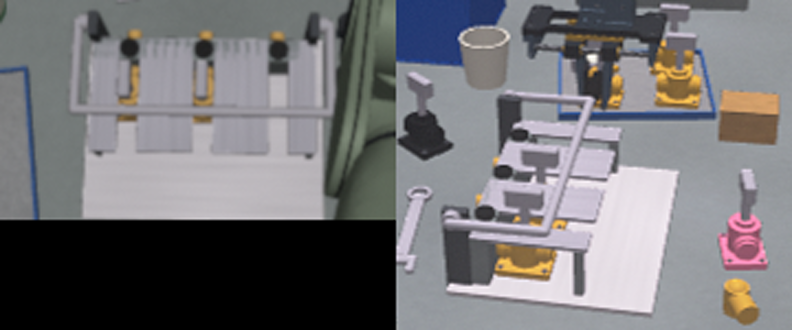

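The bar lies across in front of both handles at row 205–206. I'll compare numerically with the first pictures to check that it's fully down.

```bash
python3 -c "
from h import *
import cv2,numpy as np
for n,(r0,r1,c0,c1) in (('top',(196,216,320,340)),('top',(196,216,265,272)),('side',(170,225,305,325))):
    o=cv2.imread(f'pics/{n}0.png')[:,:,::-1].astype(float); g=grab_frame(n)['color'].astype(float)
    sh,_=cv2.phaseCorrelate(o[r0:r1,c0:c1].mean(2),g[r0:r1,c0:c1].mean(2)); print(n,sh,abs(o-g)[r0:r1,c0:c1].mean())
    if n=='top': print(o[r0:r1,c0:c1].mean((1,2)).round(),g[r0:r1,c0:c1].mean((1,2)).round())
"
```

```text
top (0.8615834276552867, 0.25975069431623155) 5.3966666666666665
[156. 156. 156. 156. 156. 156. 152. 145. 148. 153. 142. 122. 134. 153.
 155. 155. 154. 154. 154. 154.] [162. 162. 162. 162. 162. 161. 156. 149. 153. 159. 146. 126. 139. 158.
 160. 160. 160. 160. 159. 159.]
top (-0.08629007921594223, 0.16757200885203183) 5.1
[152. 152. 152. 152. 152. 151. 146. 147. 153. 143. 121. 131. 150. 152.
 152. 152. 152. 152. 152. 152.] [157. 157. 157. 158. 158. 157. 152. 153. 158. 148. 125. 135. 155. 157.
 157. 157. 157. 157. 157. 157.]
side (-0.962532055737551, -0.33016530882817463) 20.296666666666667
```

The bar's image profile is identical to the start, so it's fully down. I'll release it and retreat.

>>> move_arm(
  plan=[
    {"tx":0,"ty":0,"tz":0,"wx":0,"wy":0,"wz":0},
    {"tx":0,"ty":0,"tz":0,"wx":0,"wy":0,"wz":0},
    {"tx":0,"ty":0,"tz":0,"wx":0,"wy":0,"wz":0},
    {"tx":0,"ty":0,"tz":0,"wx":0,"wy":0,"wz":0},
    {"tx":0,"ty":0,"tz":0,"wx":0,"wy":0,"wz":0},
    {"tx":0,"ty":0,"tz":-1,"wx":0,"wy":0,"wz":0},
    {"tx":0,"ty":0,"tz":-3,"wx":0,"wy":0,"wz":0},
    {"tx":0,"ty":0,"tz":-4,"wx":0,"wy":0,"wz":0},
    {"tx":0,"ty":0,"tz":-4,"wx":0,"wy":0,"wz":0},
    {"tx":0,"ty":0,"tz":-4,"wx":0,"wy":0,"wz":0},
    {"tx":0,"ty":0,"tz":-2,"wx":0,"wy":0,"wz":0},
    {"tx":0,"ty":0,"tz":0,"wx":0,"wy":0,"wz":0},
  ],
  gripper=5,
)

```text
time_s: 47.5
ee_pos: [534.2, -149.0, 264.3]
ee_rot: [179.3, 0.2, 85.2]
force: [1.3, 0.5, 0.5]
gripper_width: 49.8
gripper_force: 0.0
```

>>> move_arm(
  plan=[
    {"tx":0,"ty":-2.5,"tz":0,"wx":0,"wy":0,"wz":0},
    {"tx":0,"ty":-3,"tz":0,"wx":0,"wy":0,"wz":0},
    {"tx":0,"ty":-3,"tz":0,"wx":0,"wy":0,"wz":0},
    {"tx":0,"ty":-3,"tz":0,"wx":0,"wy":0,"wz":0},
    {"tx":0,"ty":-2,"tz":0,"wx":0,"wy":0,"wz":0},
    {"tx":0,"ty":0,"tz":0,"wx":0,"wy":0,"wz":0},
    {"tx":0,"ty":0,"tz":0,"wx":0,"wy":0,"wz":0},
    {"tx":0,"ty":0,"tz":0,"wx":0,"wy":0,"wz":0},
  ],
)

```text
time_s: 48.17
ee_pos: [397.8, -137.0, 257.4]
ee_rot: [179.9, 0.0, 85.2]
force: [0.1, -0.5, -0.2]
gripper_width: 49.8
gripper_force: 0.0
```

```bash
python3 -c "
from h import *
import cv2,numpy as np
g=grab_frame('top')['color']; print(g[196:216,320:340].mean((1,2)).round())
a=g[140:290,150:510,::-1]; b=grab_frame('side')['color'][100:250,230:590,::-1]
cv2.imwrite('pics/c8.png',cv2.resize(np.vstack([a,b]),None,fx=2,fy=2,interpolation=cv2.INTER_CUBIC))"
```

```text
[162. 162. 162. 162. 162. 162. 157. 150. 154. 159. 147. 126. 140. 159.
 161. 161. 161. 161. 160. 160.]
```

View pics/c8.png

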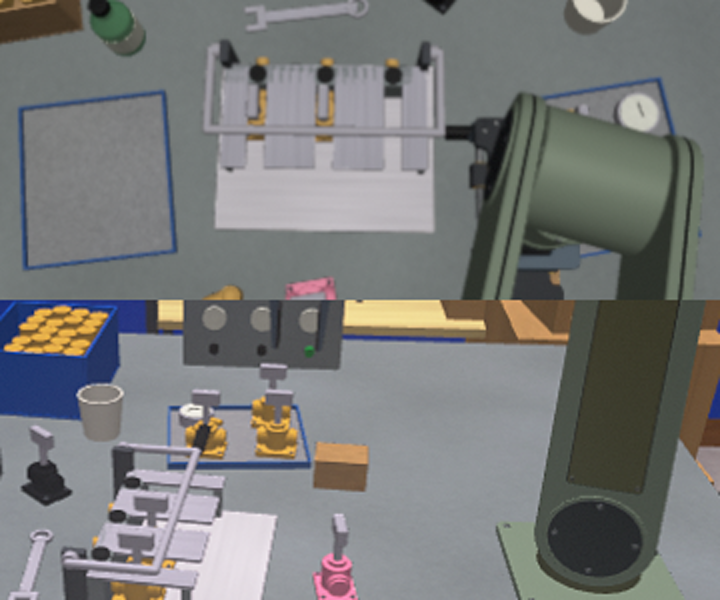

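The final view shows the lever down in front of two home valves, the three tested valves standing in the right tray, the gauge where it was and the new tray empty. I'll hand it in.

```bash
python3 -c "
from workcell import env
print(env.job_done())"
```

```text
the job is handed in; nothing more can be done
None
```

Job handed in (no verdict was returned): the three tested valves stand in the right-hand tray beside the untouched gauge, both new valves are against the back stop in the middle and left slots, and the clamp lever is fully down, in about 48 s of robot time.

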